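# Dock the vibration recorders for charging and readout

### The arm

A 6-joint arm with a two-finger parallel gripper is mounted at the origin on a cart in front of the work surface, level with it; the furniture and walls round the work are solid. World frame = base frame: x ahead of the robot, y to its left, z up, the work surface at z = 0. Lengths are in mm, angles in degrees, forces in N, time in s.
With the tool pointing down it reaches from about 300 to 850 mm from the base axis. Payload 4.2 kg.
Tool frame: the origin (TCP) lies between the finger pads; the fingertips stand 11 mm ahead of it and the grasp point (between the pads) lies 8 mm behind it (env.tips_ahead is the distance from the TCP to the fingertips, in mm); z points along the fingers, y is the line along which they close (so a half turn about z gives the same grasp; the last joint's range is limited). The gripper opens to 91 mm and grips with 3 to 60 N. Pads are 32 mm wide; open, the fingers measure 118 mm over their backs; the gripper's body (76 mm by 178 mm) begins 60 mm behind the grasp point.
Start: joints at [-64.286, 18.312, 89.639, -0, 72.044, -1.146], TCP at [259.799, -512.978, 224.976] pointing down, gripper open.
Joint ranges: [-177.97, 177.97], [-48.28, 115.42], [12.27, 149.76], [-77.06, 257.06], [2.81, 150.46], [-146.56, 146.56]. Speed limits (degrees/s): [147.25, 147.25, 180, 180, 180, 180].

### API

Orientations are given as [roll, pitch, yaw] about the fixed x, y, z axes, in that order (R = Rz(yaw) Ry(pitch) Rx(roll)).
In Python, from workcell import env, cams gives the robot as it stands.
- The arm moves only by the tool step_arm, never from a script. Its arguments are lists of equal length, an entry for each row: "linear": the shift along the tool's x, y, z in units of 30 cm (1.0 is 30 cm), a list of three; "turn": the turn about the tool's z in units of 360 degrees (1.0 is 360 degrees). In form: {"linear": [[tx, ty, tz], ...], "turn": [turn, ...]}. A call has 1 to 20 rows; each row is the pose to reach, as a shift and turn from the pose commanded when the call began, along the tool's axes at that moment, turning the shorter way round; what a row does not reach only later rows make up. A row lasts 1/8 s, in which the tool goes at most 62.5 mm and 10.7 degrees, less where a joint would pass 70% of its speed; a pose out of reach is approached as far as the arm can. A call with a number of a shift or a turn outside -1 to 1 is refused whole. A call with a gripper value outside its range is refused whole. "fingers" is the closure, from -1 (fully open) to 1 (shut), so that 0 is half open, set as the call begins (left out, the last holds). The fingers move at their own pace and stop on an object; "force" is the grip in N (left out, the last holds). Time passes only in rows, so rows that repeat a pose let the fingers close. It gives the time, the measured TCP pose, the force, the opening and the grip force at its end, in the units of the state.
- env.state(): the state, without advancing time (a new reading comes with each control period).
- cams.grab_frame(name): name is "side" or "top"; returns a dict with "color" (420x560x3 uint8, blue, green, red), "fx", "fy", "cx", "cy" (pixels), "extrinsics" (4x4, takes a point from camera to world coordinates). Camera axes: x right, y down, z forward; pixel columns grow to the right and rows downward; lengths in mm; the calibration is good to about 2 mm. A picture is of the moment at which its call begins. There is no depth.
- env.job_done(): hands the job in; it is judged then, once.
The state is a dict: "time_s": time; "qpos": joint angles; "qvel": joint speeds; "effort": joint torques, N m; "ee_pos": TCP position; "ee_rot": TCP orientation; "force": force on the tool from outside, world axes, zero at the start; "torque": the same for the moment, N m; "gripper_width": finger opening in mm; "gripper_force": force on a finger pad.
Only numpy, scipy, OpenCV 4.12 (cv2) and the standard library are available. Lean on these libraries where they do the work, as an engineer would, in place of code of your own. Each camera call takes 0.05 s, during which the arm holds its last target. There are 200 camera calls.

### The job

Put all the portable vibration recorders from the bench back into the charging dock: first slide the red locking bar fully open, then give each recorder a bay of its own, nose in under the hood, pressing the bay's spring latch down with it and sliding it home until the latch has snapped up behind it. When all are in, slide the locking bar fully back to locked and then press the green start button. Leave everything else on the bench where it is.

Things in the scene. Friction and masses are not known exactly. Their poses are not given: they have to be found in the camera images.
- recorder_red: recorder with a red band (may be absent), 0.36 kg: black shoe 130 x 56 x 10 mm, on it an aluminium unit 80 x 38 x 46 mm from x -60 to +20, top z 56 (connectors to 66). Nose = bare front of the shoe, narrowing to 40 mm. Origin: centre of the underside; +x to the nose tip (+65), tail at -65. Grip the 38 mm sides at x -20, z 36 with 40 N or more, fingertips above the shoe
- recorder_blue: recorder with a blue band (may be absent), 0.36 kg: black shoe 130 x 56 x 10 mm, on it an aluminium unit 80 x 38 x 46 mm from x -60 to +20, top z 56 (connectors to 66). Nose = bare front of the shoe, narrowing to 40 mm. Origin: centre of the underside; +x to the nose tip (+65), tail at -65. Grip the 38 mm sides at x -20, z 36 with 40 N or more, fingertips above the shoe
- recorder_yellow: recorder with a yellow band (may be absent), 0.36 kg: black shoe 130 x 56 x 10 mm, on it an aluminium unit 80 x 38 x 46 mm from x -60 to +20, top z 56 (connectors to 66). Nose = bare front of the shoe, narrowing to 40 mm. Origin: centre of the underside; +x to the nose tip (+65), tail at -65. Grip the 38 mm sides at x -20, z 36 with 40 N or more, fingertips above the shoe
- recorder_green: recorder with a green band (may be absent), 0.36 kg: black shoe 130 x 56 x 10 mm, on it an aluminium unit 80 x 38 x 46 mm from x -60 to +20, top z 56 (connectors to 66). Nose = bare front of the shoe, narrowing to 40 mm. Origin: centre of the underside; +x to the nose tip (+65), tail at -65. Grip the 38 mm sides at x -20, z 36 with 40 N or more, fingertips above the shoe
- dock: grey charging dock, fixed: x -129 to +90 mm, y -162 to +245 mm. Origin on the bench, amid the four seats; +x leads in under the hood, +y is its left. Bay floors at z 12 mm, 76 mm apart. Guide rails to z 22: channel 68 mm wide, 62 under the hood. The spring latch at a bay's mouth keeps a recorder out or in unless pressed down
- dock_hood (a point): middle of the lip of the hood across the back of the bays, on its underside: x +29 mm in the dock, z 24.5 (12.5 above the bay floor). Hood top z 32, housing behind to z 52. Back stop at x +66. To load: recorder level, 42 mm short of the seat, pressed to the floor (tail pushes latch down), then slid back under the lip till the latch springs up behind the tail
- bay_0 (a point): seat of the leftmost bay, on its floor 12 mm above the bench, axes as the dock's, at dock x 0, y 114 mm: a docked recorder's origin lies here, same axes (1 mm play to the back, 4.5 mm to the latch)
- latch_0 (a joint): spring latch of the leftmost bay: steel block 18 x 26 mm standing 11 mm above the bay floor, 69.5 to 87.5 mm in front (-x) of the seat. 0 = up (holding), 0.011 = flush with the floor; needs 3 N to start, 8 N when flush; springs up by itself
- bay_1 (a point): seat of the second bay, on its floor 12 mm above the bench, axes as the dock's, at dock x 0, y 38 mm: a docked recorder's origin lies here, same axes (1 mm play to the back, 4.5 mm to the latch)
- latch_1 (a joint): spring latch of the second bay: steel block 18 x 26 mm standing 11 mm above the bay floor, 69.5 to 87.5 mm in front (-x) of the seat. 0 = up (holding), 0.011 = flush with the floor; needs 3 N to start, 8 N when flush; springs up by itself
- bay_2 (a point): seat of the third bay, on its floor 12 mm above the bench, axes as the dock's, at dock x 0, y -38 mm: a docked recorder's origin lies here, same axes (1 mm play to the back, 4.5 mm to the latch)
- latch_2 (a joint): spring latch of the third bay: steel block 18 x 26 mm standing 11 mm above the bay floor, 69.5 to 87.5 mm in front (-x) of the seat. 0 = up (holding), 0.011 = flush with the floor; needs 3 N to start, 8 N when flush; springs up by itself
- bay_3 (a point): seat of the rightmost bay, on its floor 12 mm above the bench, axes as the dock's, at dock x 0, y -114 mm: a docked recorder's origin lies here, same axes (1 mm play to the back, 4.5 mm to the latch)
- latch_3 (a joint): spring latch of the rightmost bay: steel block 18 x 26 mm standing 11 mm above the bay floor, 69.5 to 87.5 mm in front (-x) of the seat. 0 = up (holding), 0.011 = flush with the floor; needs 3 N to start, 8 N when flush; springs up by itself
- lock_bar (a joint): red locking bar along the dock's front, slides along dock y. 0 = locked: its four tabs (10 mm wide, to z 30 mm, 92 to 110 mm in front of the seats) stand in the bay mouths and bar them; 0.038 = open stop: tabs stand between the bays. Stays where left (friction about 2 N)
- lock_knob (a point): middle of the top of the bar's red upright grip, 60 mm above the bench (dock x -55, y 189 when locked); the grip is 20 mm along the bar (dock y) by 24 mm, free from 24 to 60 mm above the bench. Moves with the bar: +y opens, -y locks; pinch its ribbed sides, fingers closing along dock y
- start_key (a joint): green start button on top of the dock's left end; grows as pressed, 0.006 = fully down (about 5 N), springs back
- start_key_top (a point): centre of the green start button's top face, 28 mm across; press straight down
- mug: orange mug at the right of the recorders, 81 mm across, 101 mm tall; not part of the job, to be left where it is. Origin under its middle.
- tape: roll of black tape, 57 mm across, 19 mm tall; not part of the job, to be left where it is. Origin under its middle.
- screwdriver: screwdriver with green handle, 149 mm long, lying at the bench's front edge; not part of the job, to be left where it is. Origin under its middle.

How it is judged:
By the outcome, as a careful person would: the job done as asked, in the order asked, and still so for the second after the job is handed in, with the robot touching nothing.
Of recorder_red, recorder_blue, recorder_yellow, recorder_green only 3 to 4 are there at a start; the rules pass over those that are not, and their reading is None.
At some moment in a run one of recorder_red, recorder_blue, recorder_yellow, recorder_green may be knocked a few centimetres aside while the robot is not near it.
It also fails if it takes over 210 s, if anything falls off the work surface, if the arm or the gripper's body presses on something with over 40 N, if the wrist force passes 120 N, or if a joint passes its speed limit or range.

## Working session

There is one attempt and no reset: what is moved stays moved. The work goes in short steps, Python scripts to look and compute and a tool call to move; the robot and the scene stay as the last step left them, time stands still between calls to the robot, and variables do not carry over. Pictures are saved under pics/ and viewed, at most 14 in all, crops included, and the job is handed in when it is done.

Besides the shell and the picture viewer there is one more tool, called after "Emit:" as a command line: name --pt "numbers of a row" for each row, then --argument value for the rest. step_arm: Moves the arm, as the interface text tells. Its arguments: {"type":"object","properties":{"linear":{"type":"array"},"turn":{"type":"array"},"fingers":{"type":"number"},"force":{"type":"number"}},"required":["linear","turn"]}

```bash
ls; mkdir -p pics
python3 - <<'E'
from workcell import env,cams
import cv2
for n in ("top","side"):
    f=cams.grab_frame(n); cv2.imwrite(f"pics/{n}0.png",f["color"]); print(n,f["fx"],f["fy"],f["cx"],f["cy"],f["extrinsics"])
print(env.state())
E
```

```text
pics
top 486.841282393591 486.841282393591 280.87759745661634 208.88292305968758 [[ 2.20821287e-02 -9.90516747e-01  1.35605872e-01  3.32278383e+02]
 [-9.99491985e-01 -2.49902261e-02 -1.97803148e-02 -9.92515661e+01]
 [ 2.29815544e-02 -1.35100191e-01 -9.90565387e-01  1.45485998e+03]
 [ 0.00000000e+00  0.00000000e+00  0.00000000e+00  1.00000000e+00]]
side 465.19364543616456 465.19364543616456 276.2915034274934 206.19326989568827 [[ 9.66253619e-01 -1.49573959e-01  2.09717843e-01  1.87860714e+02]
 [-2.57589336e-01 -5.56965481e-01  7.89580387e-01 -1.37103760e+03]
 [-1.29506518e-03 -8.16955987e-01 -5.76698568e-01  9.89686211e+02]
 [ 0.00000000e+00  0.00000000e+00  0.00000000e+00  1.00000000e+00]]
{'time_s': 0.1, 'qpos': array([-6.42858116e+01,  1.83473220e+01,  8.97006391e+01, -7.58859443e-04,
        7.20436777e+01, -1.14511503e+00]), 'qvel': array([ 0.10238704, -0.10131082, -0.04093226,  0.05460989,  0.05151863,
        0.0020366 ]), 'effort': array([-1.68959509e-04, -4.13332844e+01, -2.32510453e+01,  7.28204590e-02,
        4.22180048e-02, -4.39132157e-05]), 'ee_pos': array([ 259.59708478, -512.56578095,  224.20263126]), 'ee_rot': array([-1.79908365e+02, -1.10999385e-03,  2.68595371e+01]), 'force': array([-0.37667426, -0.25776173, -0.18960579]), 'torque': array([ 0.07539599, -0.00522895,  0.01938409]), 'gripper_force': 0.0, 'gripper_width': 91.17836088204375}
```

View pics/top0.png

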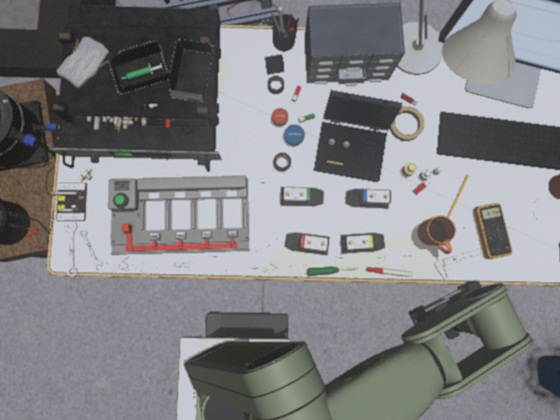

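View pics/side0.png

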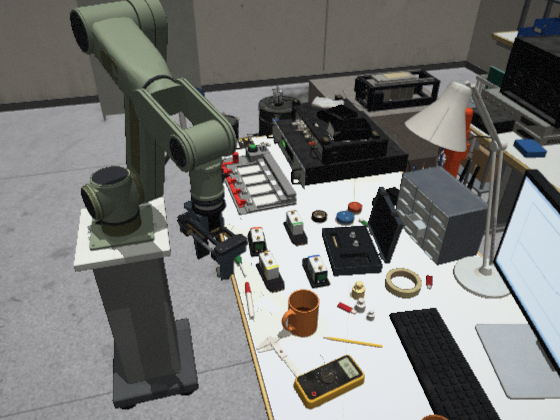

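The top view shows the dock at about (110–248, 178–255), with the red bar along its front. There are four recorders: green (301,197), blue (369,198), red (308,243) and yellow (362,243). I'll enlarge the dock and the recorders.

Run:
```python
import cv2
im=cv2.imread("pics/top0.png")
cv2.imwrite("pics/c1.png",cv2.resize(im[165:275,100:260],None,fx=5,fy=5,interpolation=cv2.INTER_CUBIC))
cv2.imwrite("pics/c2.png",cv2.resize(im[175:265,270:400],None,fx=6,fy=6,interpolation=cv2.INTER_CUBIC))
```

```text
(no output)
```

View pics/c1.png

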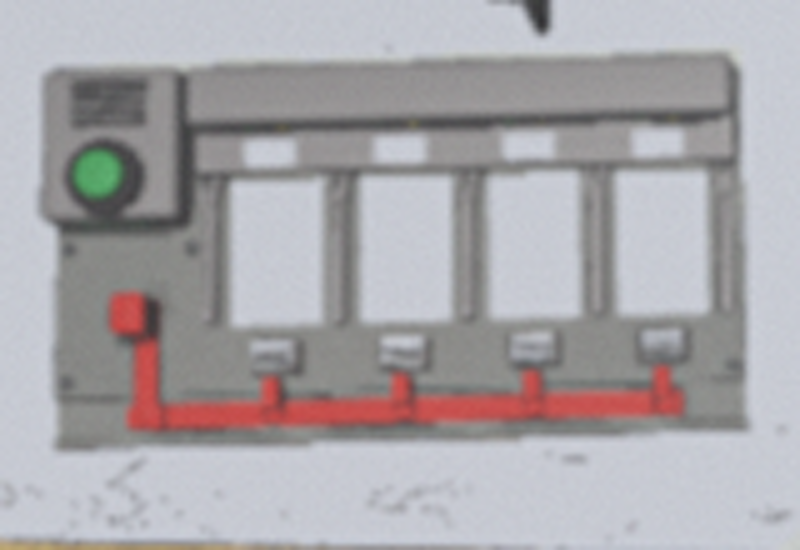

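View pics/c2.png

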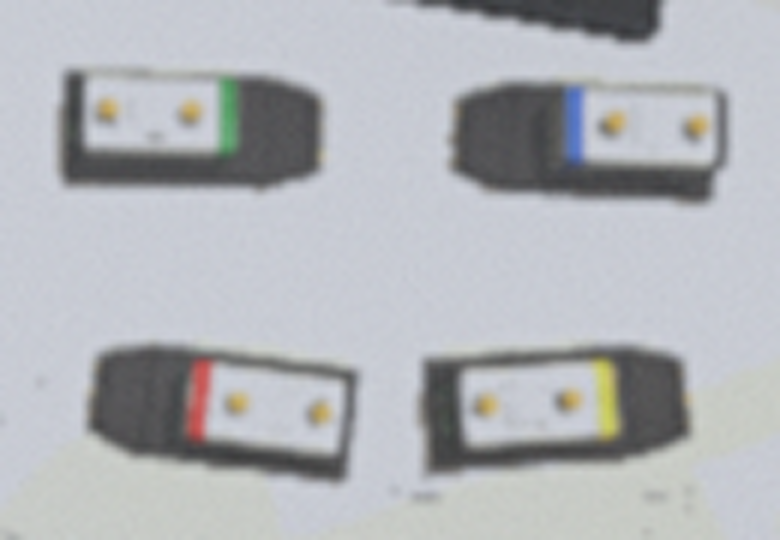

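The dock crop shows the knob top at (127,313), the latch tops at about (273,355), (404,353), (533,348) and (662,344), and the button at (98,174). The recorder crop shows the unit tops; green and yellow have the nose to the right, blue and red to the left.

```bash
cat > h.py <<'E'
import numpy as np
K=dict(top=(486.841,280.878,208.883),side=(465.194,276.292,206.193))
E=dict(top=np.array([[ 2.20821287e-02,-9.90516747e-01,1.35605872e-01,332.278],[-9.99491985e-01,-2.49902261e-02,-1.97803148e-02,-99.2516],[2.29815544e-02,-1.35100191e-01,-9.90565387e-01,1454.86]]),
side=np.array([[9.66253619e-01,-1.49573959e-01,2.09717843e-01,187.861],[-2.57589336e-01,-5.56965481e-01,7.89580387e-01,-1371.0376],[-1.29506518e-03,-8.16955987e-01,-5.76698568e-01,989.686]]))
def world(u,v,z,c="top"):
    f,cx,cy=K[c];M=E[c];d=M[:,:3]@[(u-cx)/f,(v-cy)/f,1];return M[:,3]+d*(z-M[2,3])/d[2]
def proj(p,c="top"):
    f,cx,cy=K[c];M=E[c];q=M[:,:3].T@(np.asarray(p)-M[:,3]);return np.array([f*q[0]/q[2]+cx,f*q[1]/q[2]+cy])
E
python3 - <<'E'
import numpy as np
from h import *
from scipy.optimize import least_squares
P=[((127,313),(-55,189,60))]
for (u,v),y in zip([(273,355),(404,353),(533,348),(662,344)],(114,38,-38,-114)): P.append(((u,v),(-78.5,y,23)))
for (u,v),y in zip([(270,393),(400,389),(530,385),(661,381)],(114,38,-38,-114)): P.append(((u,v),(-101,y,30)))
uv=np.array([[100+(a+.5)/5-.5,165+(b+.5)/5-.5] for (a,b),_ in P]);D=np.array([d for _,d in P],float)
def W(p,D):
    c,s=np.cos(p[2]),np.sin(p[2]);D=np.asarray(D,float)
    return np.c_[p[0]+c*D[:,0]-s*D[:,1],p[1]+s*D[:,0]+c*D[:,1],D[:,2]]
r=least_squares(lambda p:np.ravel([proj(x) for x in W(p,D)]-uv),[450,250,0],loss='soft_l1',x_scale=[10,10,.1])
print("dock",r.x[:2],np.degrees(r.x[2]));print((np.array([proj(x) for x in W(r.x,D)])-uv).round(2)*3)
# check hood lip line top, dock corners
for n,q in dict(lip=(29,0,32),corner=(-129,-162,12),cl=(-129,245,12)).items():
    u=proj(W(r.x,[q])[0]);print(n,((u-[100,165]+.5)*5-.5).round())
print("button",world(100+98.5/5-.5,165+174.5/5-.5,50))
for n,C,s in (("green",[(83,75),(238,78),(236,155),(83,152)],1),("blue",[(718,90),(567,87),(567,163),(715,166)],1),("red",[(352,372),(197,358),(187,439),(343,453)],1),("yellow",[(458,368),(610,360),(618,437),(463,448)],1)):
    w=np.array([world(270+(a+.5)/6-.5,175+(b+.5)/6-.5,56) for a,b in C])
    d=(w[1]+w[2]-w[0]-w[3])/2
    e=(w[0]+w[1]-w[2]-w[3])/2
    print(n,w.mean(0).round(1),"yaw",np.degrees(np.arctan2(d[1],d[0])).round(1),np.linalg.norm(d).round(1),np.linalg.norm(e).round(1))
E
```

```text
dock [524.16430758 132.09403873] 3.0350190340640144
[[-0.99 -0.06]
 [-0.3   0.21]
 [-0.69 -0.84]
 [-0.12 -0.09]
 [ 0.24  0.09]
 [-0.3  -0.  ]
 [ 0.48  0.09]
 [ 0.99  0.21]
 [ 0.69  0.3 ]]
lip [464. 167.]
corner [747. 429.]
cl [ 52. 449.]
button [540.51146132 341.9113583   50.        ]
green [ 569.5 -171.    56. ] yaw -89.6 74.9 37.9
blue [ 569.9 -406.1   56. ] yaw 90.3 73.2 37.6
red [ 429.6 -226.2   56. ] yaw 86.2 75.0 39.2
yellow [ 433.7 -355.1   56. ] yaw -85.1 74.3 37.8
```

```bash
cat > go.py <<'E'
import numpy as np,json
D0=(524.2,132.1,3.03)
def dock(x,y):
    a=np.radians(D0[2]);return D0[0]+np.cos(a)*x-np.sin(a)*y, D0[1]+np.sin(a)*x+np.cos(a)*y
def plan(calls,start=None):
    """calls: list of lists of (x,y,z,yaw); prints relative rows of each call"""
    p=start or json.load(open("cmd.json"))
    for c in calls:
        a=np.radians(p[3]);R=np.array([[np.cos(a),np.sin(a),0],[np.sin(a),-np.cos(a),0],[0,0,-1]])
        for w in c:
            l=(R.T@(np.array(w[:3])-p[:3])/300).round(3)+0; t=round(((p[3]-w[3]+180)%360-180)/360,3)
            print(l.tolist(),t,"dist",round(float(np.linalg.norm(l)*300)))
        q=np.array(p[:3])+R@l*300; p=[*q.tolist(),p[3]-t*360]; print("--",np.round(p,1))
    json.dump(p,open("cmd.json","w"))
E
python3 - <<'E'
from go import *
k=dock(-55,189);o=dock(-55,230)
plan([[(*k,120,3)],[(*k,38,3)],[(*o,38,3)]],[259.799,-512.978,224.976,26.86])
E
```

```text
[1.845, -2.17, 0.35] 0.066 dist 861
-- [459.5 317.9 120.    3.1]
[-0.001, 0.0, 0.273] 0.0 dist 82
-- [459.2 317.8  38.1   3.1]
[0.001, -0.137, 0.0] 0.0 dist 41
-- [457.2 358.9  38.1   3.1]
```

Run:
```python
from go import *
k=dock(-55,189)
plan([[(330,-240,225,3.1)],[(395,40,225,3.1)],[(*k,120,3.1)],[(*k,38,3.1)]],[259.799,-512.978,224.976,26.86])
```

```text
[0.62, -0.706, 0.0] 0.066 dist 282
-- [ 330.  -240.   225.     3.1]
[0.267, -0.92, 0.0] 0.0 dist 287
-- [395.1  39.9 225.    3.1]
[0.264, -0.914, 0.35] 0.0 dist 304
-- [459.4 318.  120.    3.1]
[0.0, 0.0, 0.273] 0.0 dist 82
-- [459.4 318.   38.1   3.1]
```

Emit:
step_arm --pt "0.62 -0.706 0" --pt "0.62 -0.706 0" --pt "0.62 -0.706 0" --pt "0.62 -0.706 0" --pt "0.62 -0.706 0" --pt "0.62 -0.706 0" --turn '[0.066, 0.066, 0.066, 0.066, 0.066, 0.066]' --fingers -1 --force 40

```text
time_s: 0.85
ee_pos: [330.0, -238.1, 224.9]
ee_rot: [-180.0, 0.0, 3.3]
force: [0.5, -1.1, -0.2]
gripper_width: 91.2
gripper_force: 0.0
```

Emit:
step_arm --pt "0.267 -0.92 0" --pt "0.267 -0.92 0" --pt "0.267 -0.92 0" --pt "0.267 -0.92 0" --pt "0.267 -0.92 0" --pt "0.267 -0.92 0" --turn '[0, 0, 0, 0, 0, 0]'

```text
time_s: 1.6
ee_pos: [396.0, 41.0, 224.7]
ee_rot: [180.0, 0.0, 3.3]
force: [0.6, -1.0, -0.3]
gripper_width: 91.3
gripper_force: 0.0
```

Emit:
step_arm --pt "0.264 -0.914 0.35" --pt "0.264 -0.914 0.35" --pt "0.264 -0.914 0.35" --pt "0.264 -0.914 0.35" --pt "0.264 -0.914 0.35" --pt "0.264 -0.914 0.35" --pt "0.264 -0.914 0.35" --pt "0.264 -0.914 0.35" --turn '[0, 0, 0, 0, 0, 0, 0, 0]'

```text
time_s: 2.6
ee_pos: [459.8, 316.3, 120.6]
ee_rot: [180.0, -0.0, 3.0]
force: [-0.7, 0.5, 0.8]
gripper_width: 90.8
gripper_force: 0.0
```

Run:
```python
from workcell import env,cams
import cv2
f=cams.grab_frame("top")["color"];g=cams.grab_frame("side")["color"]
cv2.imwrite("pics/a.png",cv2.hconcat([cv2.resize(f[150:280,80:220],(420,390),interpolation=cv2.INTER_CUBIC),cv2.resize(g[110:230,180:300],(380,390),interpolation=cv2.INTER_CUBIC)]))
```

```text
(no output)
```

View pics/a.png

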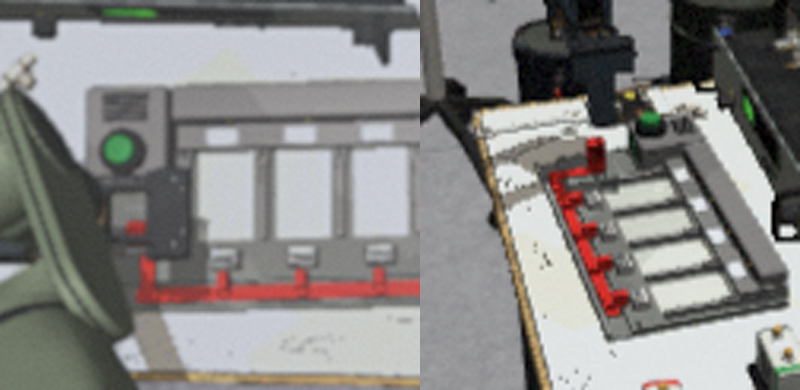

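The knob shows between the open fingers and nothing is in the way, so I'm going down to grip it.

Emit:
step_arm --pt "0 0 0.15" --pt "0 0 0.273" --pt "0 0 0.273" --pt "0 0 0.273" --pt "0 0 0.273" --turn '[0, 0, 0, 0, 0]'

```text
time_s: 3.32
ee_pos: [460.5, 318.6, 39.9]
ee_rot: [-179.9, -0.2, 3.1]
force: [-0.5, -0.8, 0.8]
gripper_width: 91.2
gripper_force: 0.0
```

Emit:
step_arm --pt "0 0 0" --pt "0 0 0" --pt "0 0 0" --pt "0 0 0" --pt "0 0 0" --pt "0 0 0" --turn '[0, 0, 0, 0, 0, 0]' --fingers 1 --force 30

```text
time_s: 4.08
ee_pos: [459.3, 318.0, 37.9]
ee_rot: [180.0, 0.0, 3.1]
force: [-0.2, -0.5, -0.5]
gripper_width: 33.9
gripper_force: 0.0
```

Emit:
step_arm --pt "0 -0.02 0" --pt "0 -0.04 0" --pt "0 -0.06 0" --pt "0 -0.08 0" --pt "0 -0.1 0" --pt "0 -0.115 0" --pt "0 -0.125 0" --pt "0 -0.13 0" --pt "0 -0.13 0" --pt "0 -0.13 0" --turn '[0, 0, 0, 0, 0, 0, 0, 0, 0, 0]'

```text
time_s: 5.32
ee_pos: [457.3, 357.2, 38.0]
ee_rot: [-180.0, -0.0, 3.1]
force: [0.6, -0.1, -0.5]
gripper_width: 19.7
gripper_force: 30.0
```

Emit:
step_arm --pt "0 -0.007 0" --pt "0 -0.013 0" --pt "0 -0.013 0" --pt "0 -0.013 0" --turn '[0, 0, 0, 0]'

```text
time_s: 5.82
ee_pos: [457.1, 358.9, 37.9]
ee_rot: [179.8, 0.0, 3.1]
force: [3.1, -7.9, 1.2]
gripper_width: 20.0
gripper_force: 30.0
```

Emit:
step_arm --pt "0 -0.007 0" --pt "0 -0.007 0" --pt "0 -0.007 0" --turn '[0, 0, 0]' --fingers -0.2

```text
time_s: 6.2
ee_pos: [456.9, 363.4, 38.2]
ee_rot: [-180.0, -0.0, 3.1]
force: [0.2, 0.6, 0.3]
gripper_width: 47.2
gripper_force: 0.0
```

Emit:
step_arm --pt "0 0 -0.1" --pt "0 0 -0.3" --pt "0 0 -0.5" --pt "0 0 -0.5" --turn '[0, 0, 0, 0]'

```text
time_s: 6.7
ee_pos: [459.3, 365.2, 193.7]
ee_rot: [-179.6, -0.6, 3.1]
force: [0.5, -0.2, -0.4]
gripper_width: 54.9
gripper_force: 0.0
```

```bash
sed -i 's/132.1,3.03/133.1,3.03/' go.py
python3 - <<'E'
from workcell import env
from h import *
from go import *
s=env.state();print(s['ee_pos'],s['ee_rot'])
for n,a,b in (("green",(65,130),(322,131)),("blue",(719,144),(455,137)),("red",(350,425),(92,391)),("yellow",(425,415),(688,397))):
    w=[world(270+(u+.5)/6-.5,175+(v+.5)/6-.5,5) for u,v in (a,b)];d=w[1]-w[0];d/=np.linalg.norm(d)
    print(n,np.linalg.norm(w[1]-w[0]).round(1),"grip",((w[0]+w[1])/2-20*d).round(1),np.degrees(np.arctan2(d[1],d[0])).round(1))
y0=318-0.137*0  # commanded y after lock moves
p=[459.4+.143*300*np.sin(np.radians(3.1))*-1, 318+.137*300*np.cos(np.radians(3.1)),38.1+150,3.1]
print(p); json.dump(p,open("cmd.json","w"))
plan([[(420,80,185,50)],[(429.6,-226.2,150,86.2)],[(429.6,-226.2,28,86.2)]])
E
```

```text
[459.28305245 365.19634438 193.74563333] [-179.59716858   -0.57198596    3.12632529]
green 129.5 grip [ 570.2 -170.7    5. ] -88.7
blue 133.8 grip [ 570.6 -409.6    5. ] 89.9
red 129.4 grip [ 429.1 -226.5    5. ] 83.8
yellow 132.1 grip [ 434.4 -354.2    5. ] -84.8
[np.float64(457.0800189229531), np.float64(359.03985715040733), 188.1, 3.1]
[-0.174, 0.922, 0.01] -0.13 dist 281
-- [419.9  80.  185.1  49.9]
[-0.76, 0.682, 0.117] -0.101 dist 308
-- [ 429.6 -226.2  150.    86.3]
[0.0, 0.0, 0.407] 0.0 dist 122
-- [ 429.6 -226.2   27.9   86.3]
```

Run:
```python
from go import *
plan([[(420,83,185,50)],[(429.4,-210.3,150,85)]],[457.0,362.9,188.1,3.1])
```

```text
[-0.174, 0.925, 0.01] -0.13 dist 282
-- [419.9  83.  185.1  49.9]
[-0.727, 0.654, 0.117] -0.097 dist 295
-- [ 429.5 -210.2  150.    84.8]
```

Emit:
step_arm --pt "-0.174 0.925 0.01" --pt "-0.174 0.925 0.01" --pt "-0.174 0.925 0.01" --pt "-0.174 0.925 0.01" --pt "-0.174 0.925 0.01" --pt "-0.174 0.925 0.01" --pt "-0.174 0.925 0.01" --turn '[-0.13, -0.13, -0.13, -0.13, -0.13, -0.13, -0.13]'

```text
time_s: 7.58
ee_pos: [419.8, 83.5, 184.6]
ee_rot: [-180.0, -0.0, 49.8]
force: [0.1, 1.4, -0.8]
gripper_width: 54.5
gripper_force: 0.0
```

```bash
cat > look.py <<'E'
import sys,cv2
from workcell import env,cams
# look.py name [top x0 y0 x1 y1] [side x0 y0 x1 y1]: crops beside each other
n=sys.argv[1];a=list(map(int,sys.argv[2:10]))
f=cams.grab_frame("top")["color"];g=cams.grab_frame("side")["color"]
def c(i,b,w): k=i[b[1]:b[3],b[0]:b[2]];return cv2.resize(k,(w,int(w*k.shape[0]/k.shape[1])),interpolation=cv2.INTER_CUBIC)
cv2.imwrite(f"pics/{n}_full.png",f);cv2.imwrite(f"pics/{n}_sfull.png",g)
if len(a)<8: out=c(f,a,min(800,int(590*(a[2]-a[0])/(a[3]-a[1]))))
else:
    p,q=c(f,a[:4],400),c(g,a[4:],400);h=min(600,max(p.shape[0],q.shape[0]))
    out=cv2.hconcat([cv2.copyMakeBorder(i[:h],0,h-min(h,i.shape[0]),0,0,0) for i in (p,q)])
cv2.imwrite(f"pics/{n}.png",out)
E
python3 look.py b 100 165 400 275
```

```text
(no output)
```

View pics/b.png

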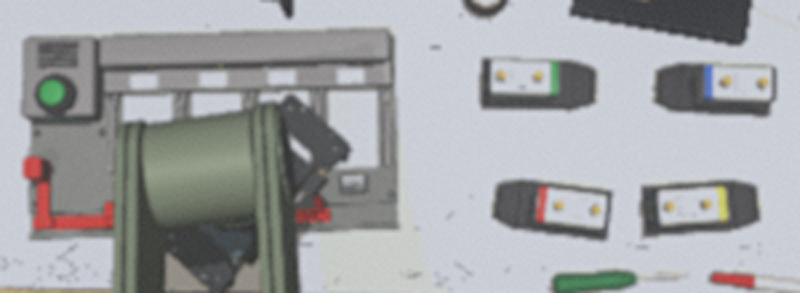

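Run:
```python
from go import *
d=lambda x:dock(x,114)
plan([[(429.4,-226.3,130,85)],[(429.4,-226.3,28,85)],[(429.4,-226.3,150,85)],[(400,0,150,44)],[(*d(-62),150,3.03)]],json.load(open("cmd.json")) if 0 else [419.9,83,185.1,49.9])
print(d(-62))
```

```text
[-0.768, 0.688, 0.184] -0.097 dist 314
-- [ 429.4 -226.2  129.9   84.8]
[0.0, 0.0, 0.34] -0.001 dist 102
-- [ 429.4 -226.2   27.9   85.2]
[0.0, 0.0, -0.407] 0.001 dist 122
-- [ 429.4 -226.2  150.    84.8]
[0.742, -0.166, 0.0] 0.113 dist 228
-- [399.9   0.  150.   44.1]
[0.701, -0.452, 0.0] 0.114 dist 250
-- [456.4 243.8 150.    3.1]
(np.float64(456.26076967284365), np.float64(243.66337993455875))
```

Emit:
step_arm --pt "-0.768 0.688 0.184" --pt "-0.768 0.688 0.184" --pt "-0.768 0.688 0.184" --pt "-0.768 0.688 0.184" --pt "-0.768 0.688 0.184" --pt "-0.768 0.688 0.184" --pt "-0.768 0.688 0.184" --pt "-0.768 0.688 0.184" --turn '[-0.097, -0.097, -0.097, -0.097, -0.097, -0.097, -0.097, -0.097]' --fingers -0.6 --force 50

```text
time_s: 8.68
ee_pos: [429.6, -225.0, 129.6]
ee_rot: [-180.0, -0.0, 84.9]
force: [1.0, 0.3, 0.4]
gripper_width: 73.2
gripper_force: 0.0
```

Emit:
step_arm --pt "0 0 0.15" --pt "0 0 0.28" --pt "0 0 0.34" --pt "0 0 0.34" --pt "0 0 0.34" --turn '[-0.001, -0.001, -0.001, -0.001, -0.001]'

```text
time_s: 9.3
ee_pos: [430.3, -225.7, 28.8]
ee_rot: [179.9, 0.0, 85.3]
force: [-0.1, -0.1, 0.1]
gripper_width: 72.6
gripper_force: 0.0
```

Emit:
step_arm --pt "0 0 0" --pt "0 0 0" --pt "0 0 0" --pt "0 0 0" --pt "0 0 0" --pt "0 0 0" --pt "0 0 0" --turn '[0, 0, 0, 0, 0, 0, 0]' --fingers 1 --force 50

```text
time_s: 10.18
ee_pos: [429.1, -226.3, 28.0]
ee_rot: [-180.0, 0.0, 85.2]
force: [-1.8, -0.6, 4.5]
gripper_width: 38.2
gripper_force: 49.7
```

Emit:
step_arm --pt "0 0 -0.05" --pt "0 0 -0.2" --pt "0 0 -0.407" --pt "0 0 -0.407" --pt "0 0 -0.407" --turn '[0.001, 0.001, 0.001, 0.001, 0.001]'

```text
time_s: 10.8
ee_pos: [428.1, -225.4, 148.4]
ee_rot: [-179.8, -0.1, 84.8]
force: [-0.6, -0.1, -4.8]
gripper_width: 38.0
gripper_force: 49.7
```

Emit:
step_arm --pt "0.15 -0.033 0" --pt "0.3 -0.066 0" --pt "0.45 -0.1 0" --pt "0.6 -0.133 0" --pt "0.742 -0.166 0" --pt "0.742 -0.166 0" --turn '[0.025, 0.05, 0.075, 0.1, 0.113, 0.113]'

```text
time_s: 11.55
ee_pos: [397.1, 2.2, 147.5]
ee_rot: [-179.7, 0.2, 44.4]
force: [-0.8, -1.9, -5.1]
gripper_width: 38.1
gripper_force: 49.8
```

Emit:
step_arm --pt "0.14 -0.09 0" --pt "0.28 -0.18 0" --pt "0.42 -0.27 0" --pt "0.56 -0.36 0" --pt "0.64 -0.41 0" --pt "0.701 -0.452 0" --pt "0.701 -0.452 0" --pt "0.701 -0.452 0" --turn '[0.025, 0.05, 0.075, 0.1, 0.114, 0.114, 0.114, 0.114]'

```text
time_s: 12.55
ee_pos: [455.7, 242.6, 149.1]
ee_rot: [179.9, 0.1, 3.1]
force: [-0.2, -0.0, -3.9]
gripper_width: 37.9
gripper_force: 49.8
```

```bash
python3 look.py c 90 150 290 290 190 100 330 240
```

```text
(no output)
```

View pics/c.png

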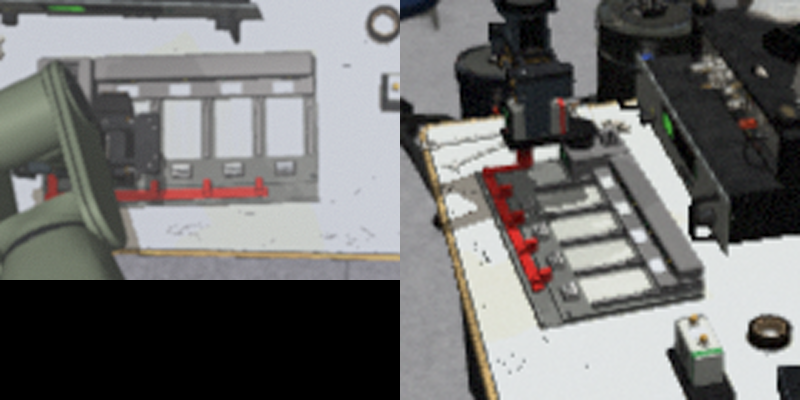

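Emit:
step_arm --pt "0 0 0.1" --pt "0 0 0.2" --pt "0 0 0.28" --pt "0 0 0.31" --pt "0 0 0.33" --pt "0 0 0.345" --pt "0 0 0.355" --pt "0 0 0.363" --pt "0 0 0.37" --pt "0 0 0.37" --turn '[0, 0, 0, 0, 0, 0, 0, 0, 0, 0]'

```text
time_s: 13.9
ee_pos: [456.8, 243.7, 40.1]
ee_rot: [180.0, -0.1, 3.1]
force: [-0.1, -5.0, 9.1]
gripper_width: 38.0
gripper_force: 49.8
```

Emit:
step_arm --pt "0.01 0.003 0" --pt "0.03 0.003 0" --pt "0.05 0.003 0" --pt "0.07 0.003 0" --pt "0.09 0.003 0" --pt "0.11 0.003 0" --pt "0.125 0.003 0" --pt "0.135 0.003 0" --pt "0.14 0.003 0" --pt "0.14 0.003 0" --turn '[0, 0, 0, 0, 0, 0, 0, 0, 0, 0]'

```text
time_s: 15.15
ee_pos: [496.2, 245.6, 40.1]
ee_rot: [-180.0, 0.2, 3.1]
force: [-9.5, -1.7, 11.1]
gripper_width: 38.0
gripper_force: 49.9
```

Emit:
step_arm --pt "0.007 0 0" --pt "0.013 0 0" --pt "0.013 0 0" --pt "0.013 0 0" --turn '[0, 0, 0, 0]'

```text
time_s: 15.65
ee_pos: [498.1, 245.7, 40.2]
ee_rot: [-180.0, 0.4, 3.0]
force: [-14.8, -0.3, 15.8]
gripper_width: 38.1
gripper_force: 50.0
```

```bash
python3 look.py d 110 175 210 255 215 125 275 175
```

```text
(no output)
```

View pics/d.png

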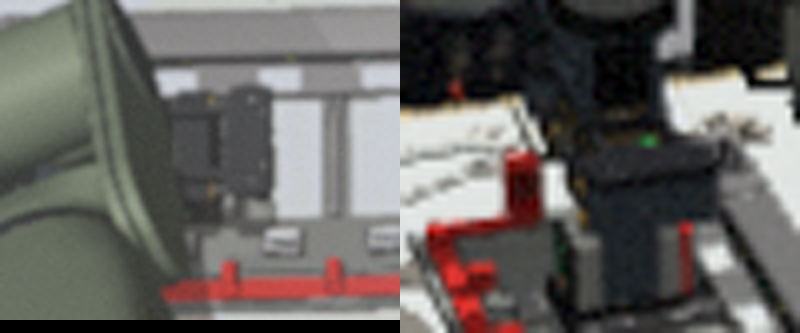

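Emit:
step_arm --pt "0.005 0 0" --pt "0.01 0 0" --pt "0.013 0 0" --pt "0.013 0 0" --turn '[0, 0, 0, 0]'

```text
time_s: 16.25
ee_pos: [498.2, 245.6, 40.1]
ee_rot: [180.0, 0.9, 3.0]
force: [-22.8, 0.3, 22.0]
gripper_width: 38.0
gripper_force: 50.0
```

Emit:
step_arm --pt "-0.02 0 0" --pt "-0.02 0 -0.003" --pt "-0.02 0 -0.003" --pt "-0.02 0 -0.003" --turn '[0, 0, 0, 0]'

```text
time_s: 16.75
ee_pos: [498.0, 245.7, 40.1]
ee_rot: [-180.0, 0.2, 3.0]
force: [-5.9, -0.5, 7.2]
gripper_width: 37.9
gripper_force: 50.0
```

Emit:
step_arm --pt "0 0 0" --pt "0 0 0" --pt "0 0 0" --pt "0 0 0" --turn '[0, 0, 0, 0]' --fingers -0.15

```text
time_s: 17.25
ee_pos: [500.3, 245.3, 39.8]
ee_rot: [-180.0, -0.0, 3.1]
force: [0.2, -0.6, 0.1]
gripper_width: 52.2
gripper_force: 0.0
```

Emit:
step_arm --pt "0 0 -0.1" --pt "0 0 -0.25" --pt "0 0 -0.4" --pt "0 0 -0.4" --pt "0 0 -0.4" --turn '[0, 0, 0, 0, 0]'

```text
time_s: 17.88
ee_pos: [499.6, 245.0, 159.3]
ee_rot: [180.0, 0.0, 3.1]
force: [-0.0, -0.1, -0.1]
gripper_width: 52.5
gripper_force: 0.0
```

Run:
```python
from go import *
# commanded: after placing
c=[456.4,243.8,150,3.1]
a=np.radians(3.1);X=np.array([np.cos(a),np.sin(a)]);Y=np.array([np.sin(a),-np.cos(a)])
p=np.array(c[:2])+300*((.14+.013+.013-.02)*X+.003*Y);p=[*p,150-111+.9+120,3.1];print(p)
json.dump(p,open("cmd.json","w"))
plan([[(420,0,170,50)]])
```

```text
[np.float64(500.18457709197435), np.float64(245.26996900543958), 159.9, 3.1]
[-0.311, 0.802, -0.034] -0.13 dist 258
-- [420.   -0.  170.1  49.9]
```

Emit:
step_arm --pt "-0.311 0.802 -0.034" --pt "-0.311 0.802 -0.034" --pt "-0.311 0.802 -0.034" --pt "-0.311 0.802 -0.034" --pt "-0.311 0.802 -0.034" --pt "-0.311 0.802 -0.034" --turn '[-0.13, -0.13, -0.13, -0.13, -0.13, -0.13]'

```text
time_s: 18.62
ee_pos: [418.4, -1.1, 168.8]
ee_rot: [-179.9, 0.1, 49.7]
force: [0.4, 0.6, -1.0]
gripper_width: 52.7
gripper_force: 0.0
```

```bash
python3 look.py e 110 175 210 255 215 125 295 205
python3 - <<'E'
import cv2,numpy as np
a=cv2.imread("pics/top0.png").astype(int);b=cv2.imread("pics/e_full.png").astype(int)
d=abs(a-b).max(2)
for n,(x,y) in dict(green=(301,197),blue=(369,198),red=(308,243),yellow=(362,243)).items(): print(n,(d[y-18:y+18,x-26:x+26]>45).sum())
E
```

```text
green 0
blue 0
red 596
yellow 0
```

View pics/e.png

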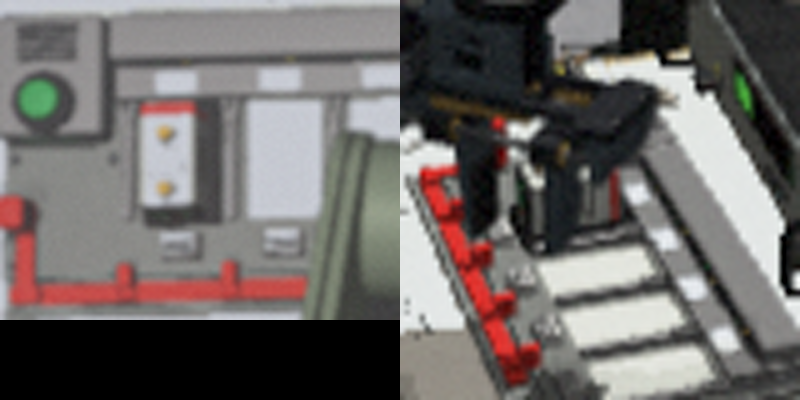

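```bash
sed -i 's/133.1,3.03/132.6,3.03/' go.py
python3 - <<'E'
from go import *
d=dock(-62,38);e=dock(-17.5,38)
plan([[(569.9,-170.8,130,90.8)],[(569.9,-170.8,28,90.8)],[(569.9,-170.8,150,90.8)],[(500,10,150,137)],[(*d,150,183.03)],[(*d,39,183.03)],[(*e,39,183.03)]])
E
```

```text
[-0.114, 0.749, 0.134] -0.114 dist 231
-- [ 569.9 -170.9  129.9   90.9]
[0.0, 0.0, 0.34] 0.0 dist 102
-- [ 569.9 -170.9   27.9   90.9]
[0.0, 0.0, -0.407] 0.0 dist 122
-- [ 569.9 -170.9  150.    90.9]
[0.607, -0.223, 0.0] -0.128 dist 194
-- [500.   10.1 150.  137. ]
[0.454, 0.293, 0.0] -0.128 dist 162
-- [460.3 167.2 150.  183.1]
[0.0, 0.0, 0.37] 0.0 dist 111
-- [460.3 167.2  39.  183.1]
[-0.148, 0.0, 0.0] 0.0 dist 44
-- [504.6 169.6  39.  183.1]
```

Emit:
step_arm --pt "-0.114 0.749 0.134" --pt "-0.114 0.749 0.134" --pt "-0.114 0.749 0.134" --pt "-0.114 0.749 0.134" --pt "-0.114 0.749 0.134" --pt "-0.114 0.749 0.134" --pt "-0.114 0.749 0.134" --turn '[-0.114, -0.114, -0.114, -0.114, -0.114, -0.114, -0.114]' --fingers -0.6

```text
time_s: 19.6
ee_pos: [569.3, -169.4, 130.0]
ee_rot: [-180.0, -0.0, 91.0]
force: [-0.5, -0.0, 0.2]
gripper_width: 72.9
gripper_force: 0.0
```

Emit:
step_arm --pt "0 0 0.15" --pt "0 0 0.28" --pt "0 0 0.34" --pt "0 0 0.34" --pt "0 0 0.34" --turn '[0, 0, 0, 0, 0]'

```text
time_s: 20.23
ee_pos: [570.4, -170.6, 29.2]
ee_rot: [179.9, 0.0, 91.0]
force: [0.3, -0.1, 0.2]
gripper_width: 72.7
gripper_force: 0.0
```

Emit:
step_arm --pt "0 0 0" --pt "0 0 0" --pt "0 0 0" --pt "0 0 0" --pt "0 0 0" --pt "0 0 0" --pt "0 0 0" --turn '[0, 0, 0, 0, 0, 0, 0]' --fingers 1 --force 50

```text
time_s: 21.1
ee_pos: [570.2, -171.0, 28.1]
ee_rot: [179.9, 0.0, 90.9]
force: [2.0, 0.5, 2.2]
gripper_width: 37.4
gripper_force: 50.0
```

Emit:
step_arm --pt "0 0 -0.05" --pt "0 0 -0.2" --pt "0 0 -0.407" --pt "0 0 -0.407" --pt "0 0 -0.407" --turn '[0, 0, 0, 0, 0]'

```text
time_s: 21.72
ee_pos: [568.4, -170.6, 149.2]
ee_rot: [-179.9, -0.0, 90.9]
force: [-0.8, 0.2, -3.7]
gripper_width: 37.7
gripper_force: 50.0
```

Emit:
step_arm --pt "0.14 -0.05 0" --pt "0.28 -0.1 0" --pt "0.42 -0.155 0" --pt "0.54 -0.2 0" --pt "0.607 -0.223 0" --pt "0.607 -0.223 0" --turn '[-0.027, -0.054, -0.08, -0.106, -0.128, -0.128]'

```text
time_s: 22.48
ee_pos: [497.6, 11.1, 147.9]
ee_rot: [-179.8, -0.2, 137.1]
force: [1.7, -0.4, -3.9]
gripper_width: 38.1
gripper_force: 50.0
```

Emit:
step_arm --pt "0.11 0.07 0" --pt "0.22 0.14 0" --pt "0.33 0.21 0" --pt "0.41 0.265 0" --pt "0.454 0.293 0" --pt "0.454 0.293 0" --pt "0.454 0.293 0" --pt "0.454 0.293 0" --turn '[-0.027, -0.054, -0.08, -0.106, -0.128, -0.128, -0.128, -0.128]'

```text
time_s: 23.48
ee_pos: [460.3, 166.2, 149.6]
ee_rot: [-180.0, -0.0, -177.1]
force: [0.1, 0.0, -3.2]
gripper_width: 38.3
gripper_force: 50.0
```

Emit:
step_arm --pt "0 0 0.1" --pt "0 0 0.2" --pt "0 0 0.28" --pt "0 0 0.31" --pt "0 0 0.33" --pt "0 0 0.345" --pt "0 0 0.355" --pt "0 0 0.363" --pt "0 0 0.37" --pt "0 0 0.37" --turn '[0, 0, 0, 0, 0, 0, 0, 0, 0, 0]'

```text
time_s: 24.72
ee_pos: [460.7, 167.1, 40.1]
ee_rot: [-180.0, 0.1, -176.9]
force: [-0.9, -4.0, 10.1]
gripper_width: 37.7
gripper_force: 50.0
```

Emit:
step_arm --pt "-0.01 0 0" --pt "-0.03 0 0" --pt "-0.05 0 0" --pt "-0.07 0 0" --pt "-0.09 0 0" --pt "-0.11 0 0" --pt "-0.125 0 0" --pt "-0.137 0 0" --pt "-0.147 0 0" --pt "-0.154 0 0" --pt "-0.154 0 0" --pt "-0.154 0 0" --turn '[0, 0, 0, 0, 0, 0, 0, 0, 0, 0, 0, 0]'

```text
time_s: 26.22
ee_pos: [500.1, 169.4, 40.6]
ee_rot: [-180.0, -0.7, -177.0]
force: [-17.6, -1.1, 25.6]
gripper_width: 37.9
gripper_force: 50.0
```

Emit:
step_arm --pt "-0.005 0 0" --pt "-0.01 0 0" --pt "-0.01 0 0" --pt "-0.01 0 0" --turn '[0, 0, 0, 0]'

```text
time_s: 26.72
ee_pos: [502.9, 169.6, 40.6]
ee_rot: [-180.0, -0.7, -177.0]
force: [-18.5, -0.7, 25.8]
gripper_width: 37.7
gripper_force: 50.0
```

Emit:
step_arm --pt "-0.005 0 -0.002" --pt "-0.01 0 -0.002" --pt "-0.013 0 -0.002" --pt "-0.013 0 -0.002" --turn '[0, 0, 0, 0]'

```text
time_s: 27.22
ee_pos: [508.7, 170.3, 40.3]
ee_rot: [180.0, -0.5, -177.0]
force: [-14.7, 0.3, 17.2]
gripper_width: 37.9
gripper_force: 50.0
```

```bash
python3 look.py f 130 165 230 255 215 125 295 205
```

```text
(no output)
```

View pics/f.png

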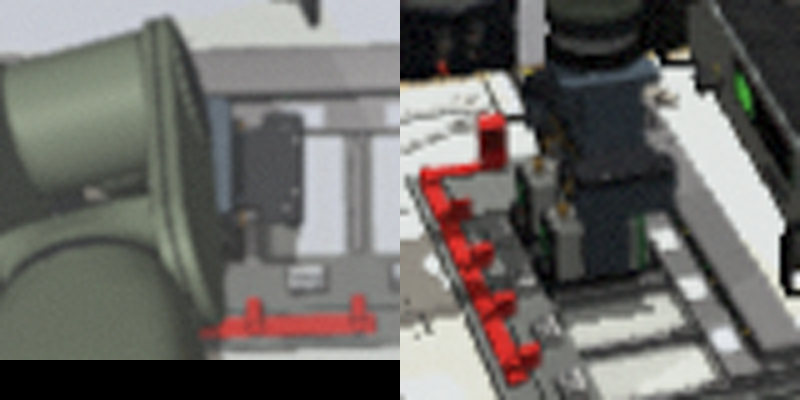

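Emit:
step_arm --pt "0.015 0 0" --pt "0.015 0 0" --pt "0.015 0 0" --turn '[0, 0, 0]'

```text
time_s: 27.7
ee_pos: [508.5, 170.3, 40.1]
ee_rot: [180.0, -0.0, -176.9]
force: [-3.9, -0.0, 8.2]
gripper_width: 37.8
gripper_force: 50.0
```

Emit:
step_arm --pt "0 0 0" --pt "0 0 0" --pt "0 0 0" --pt "0 0 0" --turn '[0, 0, 0, 0]' --fingers -0.15

```text
time_s: 28.2
ee_pos: [508.8, 169.9, 39.4]
ee_rot: [-180.0, 0.0, -176.9]
force: [-0.1, -1.0, -0.5]
gripper_width: 52.6
gripper_force: 0.0
```

Emit:
step_arm --pt "0 0 -0.1" --pt "0 0 -0.25" --pt "0 0 -0.4" --pt "0 0 -0.4" --pt "0 0 -0.4" --turn '[0, 0, 0, 0, 0]'

```text
time_s: 28.82
ee_pos: [508.2, 169.7, 159.0]
ee_rot: [-180.0, -0.0, -176.9]
force: [-0.5, 0.1, -0.4]
gripper_width: 52.8
gripper_force: 0.0
```

Run:
```python
from go import *
c=dock(-62,38);a=np.radians(3.1)
p=[460.3+300*.162*np.cos(a),167.2+300*.162*np.sin(a),39+.6+120,183.1];print(p)
plan([[(430,-80,165,100)]],[float(x) for x in p])
```

```text
[np.float64(508.8288821778539), np.float64(169.82823031106005), 159.6, 183.1]
[0.307, -0.817, -0.018] 0.231 dist 262
-- [430.1 -79.9 165.   99.9]
```

Emit:
step_arm --pt "0.307 -0.817 -0.018" --pt "0.307 -0.817 -0.018" --pt "0.307 -0.817 -0.018" --pt "0.307 -0.817 -0.018" --pt "0.307 -0.817 -0.018" --pt "0.307 -0.817 -0.018" --pt "0.307 -0.817 -0.018" --pt "0.307 -0.817 -0.018" --pt "0.307 -0.817 -0.018" --turn '[0.231, 0.231, 0.231, 0.231, 0.231, 0.231, 0.231, 0.231, 0.231]'

```text
time_s: 29.95
ee_pos: [429.1, -79.7, 163.5]
ee_rot: [-179.8, -0.1, 100.0]
force: [0.2, 0.1, 0.0]
gripper_width: 51.9
gripper_force: 0.0
```

```bash
python3 look.py g 110 165 410 275
cat > diff.py <<'E'
import cv2,sys
a=cv2.imread("pics/top0.png").astype(int);b=cv2.imread(sys.argv[1]).astype(int)
d=abs(a-b).max(2)
for n,(x,y) in dict(green=(301,197),blue=(369,198),red=(308,243),yellow=(362,243)).items(): print(n,(d[y-18:y+18,x-26:x+26]>45).sum())
E
python3 diff.py pics/g_full.png
```

```text
green 626
blue 0
red 724
yellow 0
```

View pics/g.png

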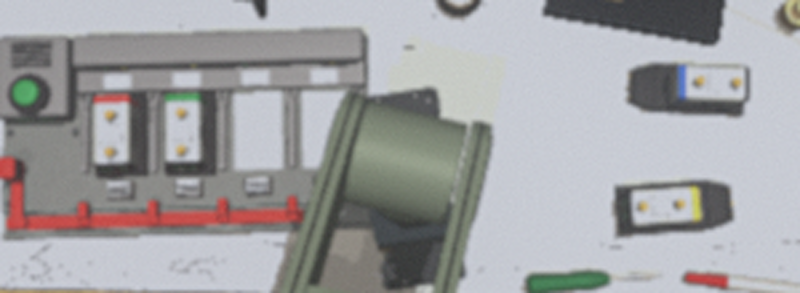

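Run:
```python
from go import *
d=dock(-62,-38);x,y=570.2,-407.8
plan([[(500,-245,165,95)],[(x,y,130,90)],[(x,y,28,90)],[(x,y,150,90)],[(500,-160,150,46)],[(*d,150,3.03)],[(*d,39.5,3.03)]])
```

```text
[-0.582, 0.134, 0.0] 0.014 dist 179
-- [ 499.9 -244.9  165.    94.9]
[-0.561, 0.187, 0.117] 0.014 dist 181
-- [ 570.1 -407.8  129.9   89.9]
[0.0, 0.0, 0.34] -0.0 dist 102
-- [ 570.1 -407.8   27.9   89.9]
[0.0, 0.0, -0.407] -0.0 dist 122
-- [ 570.1 -407.8  150.    89.9]
[0.826, -0.236, 0.0] 0.122 dist 258
-- [ 499.9 -159.9  150.    45.9]
[0.519, -0.668, 0.0] 0.119 dist 254
-- [464.2  91.4 150.    3.1]
[0.0, 0.0, 0.368] 0.0 dist 110
-- [464.2  91.4  39.6   3.1]
```

Emit:
step_arm --pt "-0.582 0.134 0" --pt "-0.582 0.134 0" --pt "-0.582 0.134 0" --pt "-0.582 0.134 0" --turn '[0.014, 0.014, 0.014, 0.014]' --fingers -0.6

```text
time_s: 30.55
ee_pos: [500.8, -248.0, 164.0]
ee_rot: [180.0, 0.0, 94.8]
force: [-0.7, 0.6, -1.0]
gripper_width: 73.1
gripper_force: 0.0
```

Emit:
step_arm --pt "-0.561 0.187 0.117" --pt "-0.561 0.187 0.117" --pt "-0.561 0.187 0.117" --pt "-0.561 0.187 0.117" --pt "-0.561 0.187 0.117" --turn '[0.014, 0.014, 0.014, 0.014, 0.014]'

```text
time_s: 31.18
ee_pos: [569.4, -406.3, 129.2]
ee_rot: [-179.9, -0.1, 89.9]
force: [-0.2, 0.4, 0.1]
gripper_width: 73.0
gripper_force: 0.0
```

Emit:
step_arm --pt "0 0 0.15" --pt "0 0 0.28" --pt "0 0 0.34" --pt "0 0 0.34" --pt "0 0 0.34" --turn '[0, 0, 0, 0, 0]'

```text
time_s: 31.8
ee_pos: [571.1, -408.2, 30.0]
ee_rot: [179.8, 0.1, 89.9]
force: [-0.3, -0.3, 0.5]
gripper_width: 73.1
gripper_force: 0.0
```

Emit:
step_arm --pt "0 0 0" --pt "0 0 0" --pt "0 0 0" --pt "0 0 0" --pt "0 0 0" --pt "0 0 0" --pt "0 0 0" --turn '[0, 0, 0, 0, 0, 0, 0]' --fingers 1 --force 58

```text
time_s: 32.67
ee_pos: [570.2, -407.9, 28.0]
ee_rot: [180.0, 0.0, 89.9]
force: [0.6, -0.4, 2.0]
gripper_width: 37.6
gripper_force: 57.8
```

Emit:
step_arm --pt "0 0 -0.05" --pt "0 0 -0.2" --pt "0 0 -0.407" --pt "0 0 -0.407" --pt "0 0 -0.407" --turn '[0, 0, 0, 0, 0]'

```text
time_s: 33.3
ee_pos: [569.0, -407.2, 149.2]
ee_rot: [-179.9, -0.1, 89.9]
force: [-0.4, 1.4, -3.9]
gripper_width: 38.0
gripper_force: 57.8
```

Emit:
step_arm --pt "0.16 -0.045 0" --pt "0.32 -0.09 0" --pt "0.48 -0.137 0" --pt "0.64 -0.183 0" --pt "0.76 -0.217 0" --pt "0.826 -0.236 0" --pt "0.826 -0.236 0" --turn '[0.025, 0.05, 0.075, 0.1, 0.122, 0.122, 0.122]'

```text
time_s: 34.17
ee_pos: [498.8, -158.9, 148.9]
ee_rot: [-179.9, 0.1, 46.2]
force: [0.2, 0.2, -3.5]
gripper_width: 37.9
gripper_force: 57.8
```

Emit:
step_arm --pt "0.1 -0.13 0" --pt "0.2 -0.26 0" --pt "0.3 -0.39 0" --pt "0.4 -0.52 0" --pt "0.48 -0.62 0" --pt "0.519 -0.668 0" --pt "0.519 -0.668 0" --pt "0.519 -0.668 0" --pt "0.519 -0.668 0" --turn '[0.025, 0.05, 0.075, 0.1, 0.119, 0.119, 0.119, 0.119, 0.119]'

```text
time_s: 35.3
ee_pos: [464.4, 90.4, 149.8]
ee_rot: [180.0, 0.0, 3.0]
force: [0.3, 0.4, -4.2]
gripper_width: 37.9
gripper_force: 57.8
```

Emit:
step_arm --pt "0 0 0.1" --pt "0 0 0.2" --pt "0 0 0.28" --pt "0 0 0.31" --pt "0 0 0.33" --pt "0 0 0.345" --pt "0 0 0.355" --pt "0 0 0.363" --pt "0 0 0.368" --pt "0 0 0.368" --turn '[0, 0, 0, 0, 0, 0, 0, 0, 0, 0]'

```text
time_s: 36.55
ee_pos: [464.7, 91.2, 40.1]
ee_rot: [180.0, -0.1, 3.1]
force: [0.1, -4.1, 5.4]
gripper_width: 37.8
gripper_force: 57.8
```

Emit:
step_arm --pt "0.01 0 0" --pt "0.03 0 0" --pt "0.05 0 0" --pt "0.07 0 0" --pt "0.09 0 0" --pt "0.11 0 0" --pt "0.125 0 0" --pt "0.137 0 0" --pt "0.147 0 0" --pt "0.152 0 0" --pt "0.152 0 0" --pt "0.152 0 0" --turn '[0, 0, 0, 0, 0, 0, 0, 0, 0, 0, 0, 0]'

```text
time_s: 38.05
ee_pos: [505.5, 94.3, 40.1]
ee_rot: [-180.0, 0.4, 3.1]
force: [-12.9, 0.1, 13.8]
gripper_width: 37.6
gripper_force: 58.0
```

Emit:
step_arm --pt "0.005 0 0" --pt "0.01 0 0" --pt "0.01 0 0" --pt "0.01 0 0" --turn '[0, 0, 0, 0]'

```text
time_s: 38.55
ee_pos: [505.6, 94.3, 40.2]
ee_rot: [-180.0, 0.8, 3.0]
force: [-19.1, -0.6, 21.4]
gripper_width: 37.8
gripper_force: 58.0
```

Emit:
step_arm --pt "-0.02 0 0" --pt "-0.02 0 0" --pt "-0.02 0 0" --turn '[0, 0, 0]'

```text
time_s: 38.92
ee_pos: [505.4, 94.3, 40.0]
ee_rot: [-179.9, 0.1, 3.1]
force: [-4.3, 0.4, 8.5]
gripper_width: 37.9
gripper_force: 58.0
```

Emit:
step_arm --pt "0 0 0" --pt "0 0 0" --pt "0 0 0" --pt "0 0 0" --turn '[0, 0, 0, 0]' --fingers -0.15

```text
time_s: 39.42
ee_pos: [506.7, 93.8, 39.4]
ee_rot: [-180.0, -0.0, 3.1]
force: [0.5, -0.9, 0.1]
gripper_width: 52.7
gripper_force: 0.0
```

Emit:
step_arm --pt "0 0 -0.1" --pt "0 0 -0.25" --pt "0 0 -0.4" --pt "0 0 -0.4" --pt "0 0 -0.4" --turn '[0, 0, 0, 0, 0]'

```text
time_s: 40.05
ee_pos: [506.0, 93.6, 159.0]
ee_rot: [180.0, 0.1, 3.1]
force: [-0.2, 1.1, -0.3]
gripper_width: 52.4
gripper_force: 0.0
```

Run:
```python
from go import *
a=np.radians(3.1)
p=[464.2+300*.142*np.cos(a),91.4+300*.142*np.sin(a),39.6+120,3.1];print(p)
plan([[(440,-170,165,60)]],[float(x) for x in p])
```

```text
[np.float64(506.7376621558966), np.float64(93.70375743315144), 159.6, 3.1]
[-0.27, 0.866, -0.018] -0.158 dist 272
-- [ 439.9 -170.1  165.    60. ]
```

Emit:
step_arm --pt "-0.27 0.866 -0.018" --pt "-0.27 0.866 -0.018" --pt "-0.27 0.866 -0.018" --pt "-0.27 0.866 -0.018" --pt "-0.27 0.866 -0.018" --pt "-0.27 0.866 -0.018" --pt "-0.27 0.866 -0.018" --turn '[-0.158, -0.158, -0.158, -0.158, -0.158, -0.158, -0.158]'

```text
time_s: 40.92
ee_pos: [438.7, -170.3, 163.4]
ee_rot: [-179.8, 0.0, 59.8]
force: [-0.1, -0.8, -0.2]
gripper_width: 52.5
gripper_force: 0.0
```

```bash
python3 look.py i 110 165 410 275; python3 diff.py pics/i_full.png
```

```text
green 867
blue 594
red 1298
yellow 24
```

View pics/i.png

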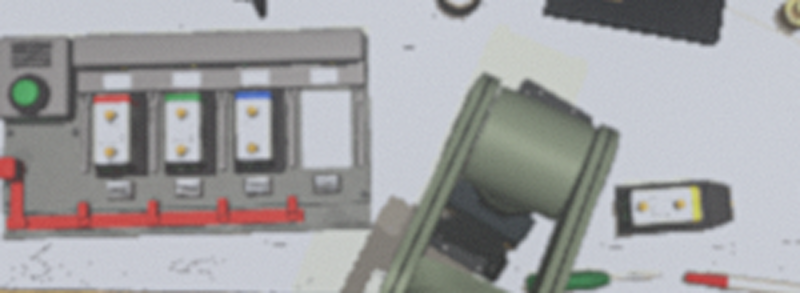

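Run:
```python
from go import *
d=dock(-62,-114);x,y=434.0,-354.7
plan([[(x,y,130,95)],[(x,y,28,95)],[(x,y,150,95)],[(450,-170,150,139)],[(*d,150,183.03)],[(*d,39.5,183.03)]])
```

```text
[-0.543, 0.291, 0.117] -0.097 dist 188
-- [ 434.  -354.8  129.9   94.9]
[0.0, 0.0, 0.34] -0.0 dist 102
-- [ 434.  -354.8   27.9   94.9]
[0.0, 0.0, -0.407] -0.0 dist 122
-- [ 434.  -354.8  150.    94.9]
[0.609, 0.106, 0.0] -0.122 dist 185
-- [ 450.1 -170.1  150.   138.8]
[0.361, 0.506, 0.0] -0.123 dist 186
-- [468.5  15.5 150.  183.1]
[0.001, 0.0, 0.368] 0.0 dist 110
-- [468.2  15.5  39.6 183.1]
```

Emit:
step_arm --pt "-0.543 0.291 0.117" --pt "-0.543 0.291 0.117" --pt "-0.543 0.291 0.117" --pt "-0.543 0.291 0.117" --pt "-0.543 0.291 0.117" --pt "-0.543 0.291 0.117" --turn '[-0.097, -0.097, -0.097, -0.097, -0.097, -0.097]' --fingers -0.6

```text
time_s: 41.78
ee_pos: [434.1, -353.5, 129.7]
ee_rot: [-180.0, -0.0, 94.9]
force: [-0.0, -0.4, 0.5]
gripper_width: 72.9
gripper_force: 0.0
```

Emit:
step_arm --pt "0 0 0.15" --pt "0 0 0.28" --pt "0 0 0.34" --pt "0 0 0.34" --pt "0 0 0.34" --turn '[0, 0, 0, 0, 0]'

```text
time_s: 42.4
ee_pos: [434.8, -354.7, 29.0]
ee_rot: [179.9, 0.1, 94.9]
force: [-0.5, -0.7, -0.2]
gripper_width: 72.9
gripper_force: 0.0
```

Emit:
step_arm --pt "0 0 0" --pt "0 0 0" --pt "0 0 0" --pt "0 0 0" --pt "0 0 0" --pt "0 0 0" --pt "0 0 0" --turn '[0, 0, 0, 0, 0, 0, 0]' --fingers 1 --force 58

```text
time_s: 43.28
ee_pos: [434.1, -355.0, 28.1]
ee_rot: [180.0, 0.0, 94.9]
force: [0.8, -0.9, 1.6]
gripper_width: 37.7
gripper_force: 58.0
```

Emit:
step_arm --pt "0 0 -0.05" --pt "0 0 -0.2" --pt "0 0 -0.407" --pt "0 0 -0.407" --pt "0 0 -0.407" --turn '[0, 0, 0, 0, 0]'

```text
time_s: 43.9
ee_pos: [432.8, -354.0, 149.3]
ee_rot: [-179.9, -0.1, 94.9]
force: [0.1, 0.2, -4.1]
gripper_width: 38.0
gripper_force: 58.0
```

Emit:
step_arm --pt "0.14 0.024 0" --pt "0.28 0.049 0" --pt "0.42 0.073 0" --pt "0.54 0.094 0" --pt "0.609 0.106 0" --pt "0.609 0.106 0" --turn '[-0.027, -0.054, -0.08, -0.106, -0.122, -0.122]'

```text
time_s: 44.65
ee_pos: [448.3, -168.3, 148.0]
ee_rot: [-179.9, -0.3, 138.9]
force: [0.2, 0.3, -3.8]
gripper_width: 37.6
gripper_force: 58.0
```

Emit:
step_arm --pt "0.08 0.112 0" --pt "0.16 0.224 0" --pt "0.24 0.336 0" --pt "0.32 0.45 0" --pt "0.361 0.506 0" --pt "0.361 0.506 0" --pt "0.361 0.506 0" --pt "0.361 0.506 0" --turn '[-0.027, -0.054, -0.08, -0.106, -0.123, -0.123, -0.123, -0.123]'

```text
time_s: 45.65
ee_pos: [468.2, 14.4, 149.6]
ee_rot: [-180.0, -0.0, -177.0]
force: [-0.7, 0.4, -3.7]
gripper_width: 38.1
gripper_force: 58.0
```

Emit:
step_arm --pt "0.001 0 0.1" --pt "0.001 0 0.2" --pt "0.001 0 0.28" --pt "0.001 0 0.31" --pt "0.001 0 0.33" --pt "0.001 0 0.345" --pt "0.001 0 0.355" --pt "0.001 0 0.363" --pt "0.001 0 0.368" --pt "0.001 0 0.368" --turn '[0, 0, 0, 0, 0, 0, 0, 0, 0, 0]'

```text
time_s: 46.9
ee_pos: [468.5, 15.2, 40.1]
ee_rot: [-180.0, 0.1, -176.9]
force: [-1.5, -4.3, 5.5]
gripper_width: 37.5
gripper_force: 58.0
```

Seated as before; expected home is TCP x of about 510.

Emit:
step_arm --pt "-0.01 0 0" --pt "-0.03 0 0" --pt "-0.05 0 0" --pt "-0.07 0 0" --pt "-0.09 0 0" --pt "-0.11 0 0" --pt "-0.125 0 0" --pt "-0.137 0 0" --pt "-0.147 0 0" --pt "-0.152 0 0" --pt "-0.152 0 0" --pt "-0.152 0 0" --turn '[0, 0, 0, 0, 0, 0, 0, 0, 0, 0, 0, 0]'

```text
time_s: 48.4
ee_pos: [507.4, 18.3, 40.6]
ee_rot: [179.9, -0.7, -176.9]
force: [-16.2, -0.6, 23.5]
gripper_width: 37.6
gripper_force: 58.0
```

Emit:
step_arm --pt "-0.005 0 0" --pt "-0.01 0 0" --pt "-0.01 0 0" --pt "-0.01 0 0" --turn '[0, 0, 0, 0]'

```text
time_s: 48.9
ee_pos: [510.7, 18.5, 40.6]
ee_rot: [179.9, -0.7, -176.9]
force: [-16.5, -0.7, 22.4]
gripper_width: 37.7
gripper_force: 58.0
```

Emit:
step_arm --pt "-0.005 0 -0.002" --pt "-0.01 0 -0.002" --pt "-0.013 0 -0.002" --pt "-0.013 0 -0.002" --turn '[0, 0, 0, 0]'

```text
time_s: 49.4
ee_pos: [516.4, 18.8, 40.4]
ee_rot: [179.9, -0.5, -176.9]
force: [-11.8, 0.3, 13.2]
gripper_width: 37.9
gripper_force: 58.0
```

Emit:
step_arm --pt "-0.005 0 0" --pt "-0.01 0 0" --pt "-0.01 0 0" --pt "-0.01 0 0" --turn '[0, 0, 0, 0]'

```text
time_s: 49.9
ee_pos: [516.6, 18.8, 40.6]
ee_rot: [179.9, -0.8, -176.9]
force: [-20.6, -1.3, 20.9]
gripper_width: 37.8
gripper_force: 58.0
```

Emit:
step_arm --pt "0.02 0 0" --pt "0.02 0 0" --pt "0.02 0 0" --turn '[0, 0, 0]'

```text
time_s: 50.28
ee_pos: [516.3, 18.6, 40.1]
ee_rot: [180.0, -0.2, -176.9]
force: [-7.5, 1.3, 6.6]
gripper_width: 37.5
gripper_force: 58.0
```

Emit:
step_arm --pt "0 0 0" --pt "0 0 0" --pt "0 0 0" --pt "0 0 0" --turn '[0, 0, 0, 0]' --fingers -0.15

```text
time_s: 50.78
ee_pos: [517.8, 18.2, 40.1]
ee_rot: [-180.0, 0.0, -176.9]
force: [-0.2, 0.4, -0.9]
gripper_width: 52.2
gripper_force: 0.0
```

Emit:
step_arm --pt "0 0 -0.1" --pt "0 0 -0.25" --pt "0 0 -0.4" --pt "0 0 -0.4" --pt "0 0 -0.4" --turn '[0, 0, 0, 0, 0]'

```text
time_s: 51.4
ee_pos: [516.9, 18.2, 159.5]
ee_rot: [-180.0, -0.1, -176.9]
force: [-0.9, -0.1, -0.4]
gripper_width: 52.3
gripper_force: 0.0
```

Run:
```python
from go import *
a=np.radians(3.1)
p=[468.2+300*.165*np.cos(a),15.5+300*.165*np.sin(a),39.6+.6+120,183.1];print(p)
plan([[(440,-170,165,183.1)]],[float(x) for x in p])
```

```text
[np.float64(517.6275651811475), np.float64(18.17690124274638), 160.2, 183.1]
[0.292, -0.612, -0.016] 0.0 dist 203
-- [ 440.1 -169.9  165.   183.1]
```

Emit:
step_arm --pt "0.292 -0.612 -0.016" --pt "0.292 -0.612 -0.016" --pt "0.292 -0.612 -0.016" --pt "0.292 -0.612 -0.016" --pt "0.292 -0.612 -0.016" --turn '[0, 0, 0, 0, 0]'

```text
time_s: 52.02
ee_pos: [439.3, -170.0, 163.9]
ee_rot: [179.9, -0.1, -177.0]
force: [-0.1, 0.2, -0.4]
gripper_width: 52.6
gripper_force: 0.0
```

```bash
python3 look.py j 105 170 255 270
```

```text
(no output)
```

View pics/j.png

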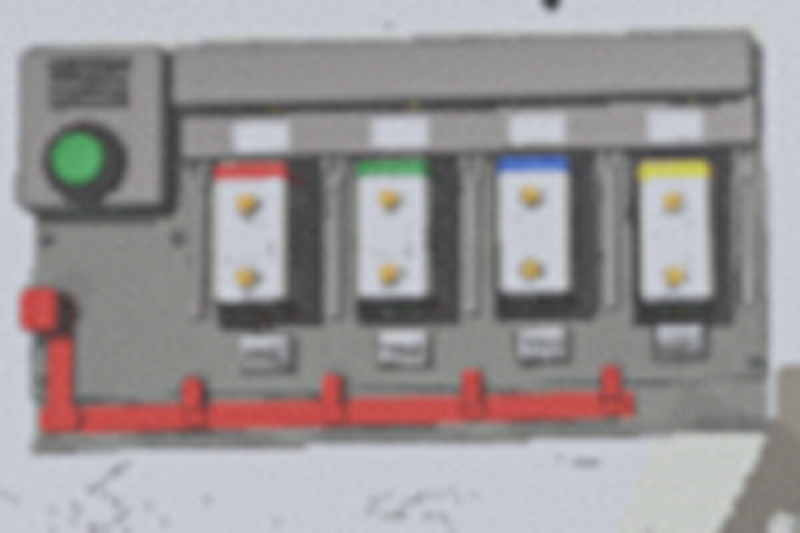

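The red, green and blue recorders are home with their latches up. Yellow sits about 5 mm short: its connector is at (673,201), where the trend of the others puts it at about (673,192). I'll push its tail home with closed fingers.

Run:
```python
from go import *
a=dock(-97,-114);b=dock(-73,-114)
plan([[(*a,120,183.1)],[(*a,44,183.1)],[(*b,44,183.1)]]);print(dock(-76,-114))
```

```text
[-0.011, 0.612, 0.15] 0.0 dist 189
-- [433.5  13.6 120.  183.1]
[0.0, 0.0, 0.253] 0.0 dist 76
-- [433.5  13.6  44.1 183.1]
[-0.08, 0.0, 0.0] 0.0 dist 24
-- [457.4  14.9  44.1 183.1]
(np.float64(454.332155041549), np.float64(14.742101491406814))
```

Emit:
step_arm --pt "-0.011 0.612 0" --pt "-0.011 0.612 0.1" --pt "-0.011 0.612 0.15" --pt "-0.011 0.612 0.15" --pt "-0.011 0.612 0.15" --pt "-0.011 0.612 0.15" --pt "-0.011 0.612 0.15" --turn '[0, 0, 0, 0, 0, 0, 0]' --fingers 1 --force 20

```text
time_s: 53.0
ee_pos: [433.9, 12.7, 120.4]
ee_rot: [-180.0, 0.1, -177.0]
force: [0.7, 0.0, 0.1]
gripper_width: 0.6
gripper_force: 0.0
```

Emit:
step_arm --pt "0 0 0.1" --pt "0 0 0.2" --pt "0 0 0.253" --pt "0 0 0.253" --pt "0 0 0.253" --turn '[0, 0, 0, 0, 0]'

```text
time_s: 53.62
ee_pos: [434.1, 13.1, 44.7]
ee_rot: [-180.0, 0.1, -177.0]
force: [-0.4, -0.5, 0.1]
gripper_width: 1.0
gripper_force: 0.0
```

Emit:
step_arm --pt "-0.02 0 0" --pt "-0.04 0 0" --pt "-0.05 0 0" --pt "-0.055 0 0" --pt "-0.06 0 0" --pt "-0.06 0 0" --turn '[0, 0, 0, 0, 0, 0]'

```text
time_s: 54.38
ee_pos: [450.8, 14.6, 43.8]
ee_rot: [-180.0, -0.0, -176.9]
force: [-1.6, -0.1, -0.4]
gripper_width: 0.5
gripper_force: 0.9
```

Emit:
step_arm --pt "-0.005 0 0" --pt "-0.01 0 0" --pt "-0.015 0 0" --pt "-0.015 0 0" --pt "-0.015 0 0" --turn '[0, 0, 0, 0, 0]'

```text
time_s: 55.0
ee_pos: [454.7, 14.8, 43.9]
ee_rot: [-180.0, -0.1, -176.9]
force: [-5.4, 0.0, 2.3]
gripper_width: 0.5
gripper_force: 2.6
```

Emit:
step_arm --pt "-0.005 0 0" --pt "-0.01 0 0" --pt "-0.013 0 0" --pt "-0.013 0 0" --pt "-0.013 0 0" --turn '[0, 0, 0, 0, 0]'

```text
time_s: 55.62
ee_pos: [454.6, 14.8, 43.9]
ee_rot: [-180.0, -0.6, -176.9]
force: [-12.8, -1.2, 11.6]
gripper_width: 0.3
gripper_force: 7.0
```

Emit:
step_arm --pt "0.03 0 0" --pt "0.07 0 0" --pt "0.07 0 0" --pt "0.07 0 -0.2" --pt "0.07 0 -0.4" --pt "0.07 0 -0.4" --pt "0.07 0 -0.4" --turn '[0, 0, 0, 0, 0, 0, 0]'

```text
time_s: 56.5
ee_pos: [438.7, 13.9, 163.9]
ee_rot: [-180.0, 0.0, -176.9]
force: [-0.6, -0.4, -0.4]
gripper_width: 0.9
gripper_force: 0.0
```

Run:
```python
from go import *
a=np.radians(3.1);t=300*(.06+.015+.013-.07)
p=[433.5+t*np.cos(a),13.6+t*np.sin(a),164.1,183.1]
plan([[(410,-170,165,183.1)]],[float(x) for x in p])
```

```text
[0.129, -0.607, -0.003] 0.0 dist 186
-- [ 410.1 -170.   165.   183.1]
```

Emit:
step_arm --pt "0.129 -0.607 -0.003" --pt "0.129 -0.607 -0.003" --pt "0.129 -0.607 -0.003" --pt "0.129 -0.607 -0.003" --pt "0.129 -0.607 -0.003" --turn '[0, 0, 0, 0, 0]'

```text
time_s: 57.12
ee_pos: [409.1, -169.5, 163.6]
ee_rot: [179.9, -0.2, -177.0]
force: [-0.4, 1.1, -0.9]
gripper_width: 0.4
gripper_force: 0.0
```

```bash
python3 look.py k 105 170 255 270
python3 - <<'E'
import cv2,numpy as np
from h import *
for f in "j","k":
    h=cv2.cvtColor(cv2.imread(f"pics/{f}_full.png"),cv2.COLOR_BGR2HSV)[:,:,:]
    for n,(lo,hi),x in (("red",(170,180),152),("green",(50,80),178),("blue",(105,125),205),("yel",(25,35),231)):
        r=h[192:215,x-10:x+10];m=(r[...,0]>=lo)&(r[...,0]<=hi)&(r[...,1]>110)&(r[...,2]>90)
        y,xx=np.nonzero(m);u,v=xx.mean()+x-10,y.mean()+192
        w=world(u,v,68);d=w[:2]-[524.2,132.6];a=np.radians(3.03);print(f,n,len(y),round(u,1),round(v,1),"dock x,y",round(d[0]*np.cos(a)+d[1]*np.sin(a),1),round(-d[0]*np.sin(a)+d[1]*np.cos(a),1))
E
```

```text
j red 0 nan nan dock x,y nan nan
j green 12 178.5 201.0 dock x,y 15.2 33.8
j blue 34 204.6 200.1 dock x,y 15.9 -40.7
j yel 31 231.5 201.3 dock x,y 10.3 -117.8
k red 0 nan nan dock x,y nan nan
k green 10 178.1 201.0 dock x,y 15.2 35.0
k blue 35 204.6 200.1 dock x,y 15.8 -40.9
k yel 26 231.4 199.5 dock x,y 15.5 -117.7<stdin>:7: RuntimeWarning: Mean of empty slice.
  ret = ret.dtype.type(ret / rcount)
```

View pics/k.png

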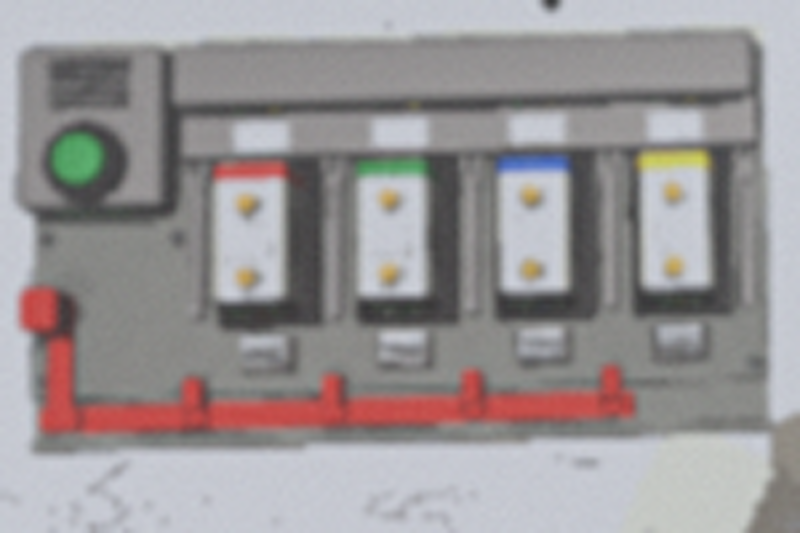

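Run:
```python
from go import *
plan([[(430,90,165,183.1)],[(457.1,358.3,120,183.1)],[(457.1,358.3,38,183.1)]])
```

```text
[-0.113, 0.862, 0.0] 0.0 dist 261
-- [430.   90.  165.  183.1]
[-0.139, 0.888, 0.15] 0.0 dist 273
-- [457.2 358.3 120.  183.1]
[0.0, 0.0, 0.273] 0.0 dist 82
-- [457.2 358.3  38.1 183.1]
```

Emit:
step_arm --pt "-0.113 0.862 0" --pt "-0.113 0.862 0" --pt "-0.113 0.862 0" --pt "-0.113 0.862 0" --pt "-0.113 0.862 0" --pt "-0.113 0.862 0" --turn '[0, 0, 0, 0, 0, 0]' --fingers -0.3 --force 30

```text
time_s: 57.98
ee_pos: [429.2, 91.2, 164.7]
ee_rot: [-180.0, -0.0, -176.7]
force: [0.5, -0.5, -0.0]
gripper_width: 57.6
gripper_force: 0.0
```

Emit:
step_arm --pt "-0.139 0.888 0.15" --pt "-0.139 0.888 0.15" --pt "-0.139 0.888 0.15" --pt "-0.139 0.888 0.15" --pt "-0.139 0.888 0.15" --pt "-0.139 0.888 0.15" --pt "-0.139 0.888 0.15" --pt "-0.139 0.888 0.15" --turn '[0, 0, 0, 0, 0, 0, 0, 0]'

```text
time_s: 58.98
ee_pos: [457.3, 356.6, 120.5]
ee_rot: [-180.0, 0.0, -177.0]
force: [0.6, -0.4, -0.7]
gripper_width: 59.1
gripper_force: 0.0
```

Emit:
step_arm --pt "0 0 0.1" --pt "0 0 0.2" --pt "0 0 0.273" --pt "0 0 0.273" --pt "0 0 0.273" --turn '[0, 0, 0, 0, 0]'

```text
time_s: 59.6
ee_pos: [457.7, 358.2, 39.2]
ee_rot: [180.0, 0.1, -176.9]
force: [-0.4, -0.4, -0.2]
gripper_width: 59.1
gripper_force: 0.0
```

Emit:
step_arm --pt "0 0 0" --pt "0 0 0" --pt "0 0 0" --pt "0 0 0" --pt "0 0 0" --pt "0 0 0" --pt "0 0 0" --pt "0 0 0" --turn '[0, 0, 0, 0, 0, 0, 0, 0]' --fingers 1

```text
time_s: 60.6
ee_pos: [457.0, 358.4, 38.1]
ee_rot: [180.0, 0.0, -176.9]
force: [-1.5, 1.6, 1.9]
gripper_width: 19.9
gripper_force: 30.0
```

Emit:
step_arm --pt "0 -0.02 0" --pt "0 -0.04 0" --pt "0 -0.06 0" --pt "0 -0.08 0" --pt "0 -0.1 0" --pt "0 -0.115 0" --pt "0 -0.125 0" --pt "0 -0.13 0" --pt "0 -0.13 0" --pt "0 -0.13 0" --turn '[0, 0, 0, 0, 0, 0, 0, 0, 0, 0]'

```text
time_s: 61.85
ee_pos: [459.0, 320.9, 38.1]
ee_rot: [179.9, 0.0, -176.9]
force: [-2.9, 8.1, 2.3]
gripper_width: 19.5
gripper_force: 30.0
```

Emit:
step_arm --pt "0 -0.007 0" --pt "0 -0.01 0" --pt "0 -0.01 0" --pt "0 -0.01 0" --turn '[0, 0, 0, 0]'

```text
time_s: 62.35
ee_pos: [459.1, 320.8, 38.2]
ee_rot: [179.6, 0.1, -177.0]
force: [-4.9, 18.6, -1.6]
gripper_width: 20.2
gripper_force: 30.0
```

Emit:
step_arm --pt "0 0.015 0" --pt "0 0.015 0" --pt "0 0.015 0" --turn '[0, 0, 0]'

```text
time_s: 62.72
ee_pos: [459.0, 320.9, 38.1]
ee_rot: [180.0, -0.0, -176.9]
force: [-2.7, 3.8, 3.2]
gripper_width: 20.2
gripper_force: 30.0
```

Emit:
step_arm --pt "0 0 0" --pt "0 0 0" --pt "0 0 0" --pt "0 0 0" --turn '[0, 0, 0, 0]' --fingers -0.3

```text
time_s: 63.22
ee_pos: [459.1, 320.6, 37.9]
ee_rot: [-180.0, -0.0, -176.9]
force: [0.2, -0.2, -0.8]
gripper_width: 56.8
gripper_force: 0.0
```

Emit:
step_arm --pt "0 0 -0.1" --pt "0 0 -0.3" --pt "0 0 -0.3" --pt "0 0 -0.3" --turn '[0, 0, 0, 0]'

```text
time_s: 63.72
ee_pos: [458.7, 320.5, 127.7]
ee_rot: [-180.0, -0.0, -176.9]
force: [-0.2, -0.5, -0.4]
gripper_width: 59.5
gripper_force: 0.0
```

Run:
```python
from go import *
from h import *
for z in (52,60,66): print(world(105+78.5/5.333-.5,170+158.5/5.333-.5,z))
a=np.radians(3.1);t=300*.125
p=[457.2+t*np.sin(a),358.3-t*np.cos(a),128.1,183.1];print(p)
plan([[(540,341.5,128,183.1)]],[float(x) for x in p])
```

```text
[540.7411975  341.26181597  52.        ]
[539.55240775 338.74972829  60.        ]
[538.66081545 336.86566253  66.        ]
[np.float64(459.2279554869291), np.float64(320.8548748627671), 128.1, 183.1]
[-0.273, 0.054, 0.0] 0.0 dist 83
-- [540.1 341.5 128.1 183.1]
```

Emit:
step_arm --pt "-0.273 0.049 0" --pt "-0.273 0.049 0" --pt "-0.273 0.049 0" --pt "-0.273 0.049 0" --pt "-0.273 0.049 0.1" --pt "-0.273 0.049 0.16" --pt "-0.273 0.049 0.16" --turn '[0, 0, 0, 0, 0, 0, 0]' --fingers 1

```text
time_s: 64.6
ee_pos: [538.8, 339.8, 80.5]
ee_rot: [-180.0, -0.1, -176.9]
force: [-1.5, -1.2, 4.6]
gripper_width: 0.4
gripper_force: 2.0
```

Emit:
step_arm --pt "0 0 0.01" --pt "0 0 0.02" --pt "0 0 0.03" --pt "0 0 0.03" --turn '[0, 0, 0, 0]'

```text
time_s: 65.1
ee_pos: [538.9, 339.9, 78.7]
ee_rot: [179.9, 0.1, -176.9]
force: [-11.1, -6.4, 38.2]
gripper_width: 0.6
gripper_force: 19.4
```

Emit:
step_arm --pt "0 0 -0.05" --pt "0 0 -0.2" --pt "0 0 -0.4" --pt "0.3 0 -0.5" --pt "0.4 0 -0.5" --pt "0.4 0 -0.5" --turn '[0, 0, 0, 0, 0, 0]'

```text
time_s: 65.85
ee_pos: [416.4, 332.8, 222.0]
ee_rot: [180.0, -0.0, -176.7]
force: [0.2, 0.5, -0.1]
gripper_width: 0.3
gripper_force: 0.0
```

```bash
python3 look.py l 105 170 255 270
python3 - <<'E'
import cv2,numpy as np
from h import *
from scipy.optimize import least_squares
def cen(f,lo,hi,b):
    h=cv2.cvtColor(cv2.imread(f),cv2.COLOR_BGR2HSV)[b[1]:b[3],b[0]:b[2]];m=((h[...,0]>=lo)&(h[...,0]<=hi)&(h[...,1]>110)&(h[...,2]>60)).astype('uint8')
    n,_,st,c=cv2.connectedComponentsWithStats(m);i=1+st[1:,4].argmax();return c[i]+b[:2],st[i]
for t,s in (("j","j"),("l","l"),("top0","side0")):
    try:
        T=cen(f"pics/{t}_full.png" if t!="top0" else "pics/top0.png",45,85,(105,175,140,215))
        S=cen(f"pics/{s}_sfull.png" if t!="top0" else "pics/side0.png",45,85,(225,130,275,165))
    except Exception as e: print(t,e);continue
    r=least_squares(lambda p:np.r_[proj(p)-T[0],proj(p,"side")-S[0]],[540,338,60]);print(t,T[0],T[1][2:],S[0],S[1][2:],r.x.round(1),r.cost.round(2))
for t in ("top0.png","j_full.png","l_full.png"):
    h=cv2.cvtColor(cv2.imread("pics/"+t),cv2.COLOR_BGR2HSV)[220:236,103:140];m=((h[...,0]<6)|(h[...,0]>174))&(h[...,1]>150);y,x=np.nonzero(m[:9]);print(t,"knob",x.mean()+103 if len(x) else None,len(x))
E
```

```text
j attempt to get argmax of an empty sequence
l [118.9516129  199.14516129] [ 9  9 62] [252.5        145.88888889] [ 6  4 18] [538.2 336.   71.3] 0.0
top0 [118.98305085 199.22033898] [ 9  9 59] [252.60869565 146.2173913 ] [ 6  5 23] [538.4 336.4  69.4] 0.01
top0.png knob 125.0 20
j_full.png knob 112.0 20
l_full.png knob 126.3 20
```

Run:
```python
from go import *
a=np.radians(3.1);X=np.array([-np.cos(a),-np.sin(a)]);Y=np.array([-np.sin(a),np.cos(a)])
p=np.array([459.23,320.85])+300*((-.273+.4)*X+.049*Y);p=[*p.tolist(),128.1-300*(.16+.03-.5),183.1];print(p)
plan([[(538,336,100,183.1)],[(538,336,88,183.1)]],[float(x) for x in p])
```

```text
[420.39079430969514, 333.4680862790754, 221.1, 183.1]
[-0.392, -0.013, 0.404] 0.0 dist 169
-- [538.  335.9  99.9 183.1]
[0.0, 0.0, 0.04] 0.0 dist 12
-- [538.  335.9  87.9 183.1]
```

Emit:
step_arm --pt "-0.392 -0.013 0" --pt "-0.392 -0.013 0.1" --pt "-0.392 -0.013 0.25" --pt "-0.392 -0.013 0.404" --pt "-0.392 -0.013 0.404" --pt "-0.392 -0.013 0.404" --turn '[0, 0, 0, 0, 0, 0]'

```text
time_s: 66.7
ee_pos: [539.4, 336.4, 100.8]
ee_rot: [180.0, 0.1, -176.9]
force: [0.4, 0.1, 1.6]
gripper_width: 0.6
gripper_force: 0.0
```

Emit:
step_arm --pt "0 0 0.02" --pt "0 0 0.04" --pt "0 0 0.04" --pt "0 0 0.04" --turn '[0, 0, 0, 0]'

```text
time_s: 67.2
ee_pos: [537.9, 336.0, 88.1]
ee_rot: [180.0, 0.0, -176.9]
force: [0.9, -0.1, -0.0]
gripper_width: 0.2
gripper_force: 0.0
```

Emit:
step_arm --pt "0 0 0.005" --pt "0 0 0.01" --pt "0 0 0.01" --pt "0 0 0.01" --turn '[0, 0, 0, 0]'

```text
time_s: 67.7
ee_pos: [537.9, 336.0, 85.0]
ee_rot: [180.0, 0.0, -176.9]
force: [-0.2, -0.4, 2.3]
gripper_width: 0.3
gripper_force: 0.7
```

Emit:
step_arm --pt "0 0 0.005" --pt "0 0 0.01" --pt "0 0 0.01" --pt "0 0 0.01" --turn '[0, 0, 0, 0]'

```text
time_s: 68.2
ee_pos: [537.9, 336.0, 82.0]
ee_rot: [180.0, 0.0, -176.9]
force: [-0.4, -0.4, 3.5]
gripper_width: 0.3
gripper_force: 1.6
```

Emit:
step_arm --pt "0 0 0.005" --pt "0 0 0.01" --pt "0 0 0.015" --pt "0 0 0.015" --turn '[0, 0, 0, 0]'

```text
time_s: 68.7
ee_pos: [537.9, 336.0, 79.1]
ee_rot: [180.0, 0.1, -176.9]
force: [-3.8, -2.0, 12.5]
gripper_width: 0.8
gripper_force: 6.5
```

The button travel is confirmed: contact at TCP z of about 85, hard stop at 79.1, so the full 6 mm. I'm retreating for a last numeric check.

Emit:
step_arm --pt "0 0 -0.1" --pt "0 0 -0.3" --pt "0 0 -0.5" --pt "0 -0.3 -0.5" --pt "0.2 -0.6 -0.5" --pt "0.3 -0.9 -0.5" --pt "0.35 -1 -0.5" --pt "0.35 -1 -0.5" --pt "0.35 -1 -0.5" --pt "0.35 -1 -0.5" --turn '[0, 0, 0, 0, 0, 0, 0, 0, 0, 0]'

```text
time_s: 69.95
ee_pos: [449.4, 30.6, 227.2]
ee_rot: [180.0, 0.0, -177.0]
force: [0.2, 0.1, 0.3]
gripper_width: 0.6
gripper_force: 0.0
```

Emit:
step_arm --pt "0 -0.2 0" --pt "0 -0.4 0" --pt "0 -0.6 0" --pt "0 -0.7 0" --pt "0 -0.7 0" --pt "0 -0.7 0" --turn '[0, 0, 0, 0, 0, 0]'

```text
time_s: 70.7
ee_pos: [461.2, -177.5, 226.9]
ee_rot: [179.9, -0.0, -176.8]
force: [-0.8, 0.8, -0.3]
gripper_width: 0.4
gripper_force: 0.0
```

```bash
python3 look.py m 105 170 255 270
python3 - <<'E'
import cv2,numpy as np
for t in ("top0.png","j_full.png","m_full.png"):
    h=cv2.cvtColor(cv2.imread("pics/"+t),cv2.COLOR_BGR2HSV)[220:236,103:140];m=((h[...,0]<6)|(h[...,0]>174))&(h[...,1]>150);y,x=np.nonzero(m[:9]);print(t,"knob",x.mean()+103,len(x))
a,b,k=[cv2.imread(f"pics/{n}").astype(int) for n in ("top0.png","m_full.png","k_full.png")]
print("recorders moved since k",(abs(b-k).max(2)[192:232,140:245]>45).sum(),"bar vs start",(abs(b-a).max(2)[236:256,115:245]>60).sum(), "j vs start",(abs(cv2.imread('pics/j_full.png').astype(int)-a).max(2)[236:256,115:245]>60).sum())
E
```

```text
top0.png knob 125.0 20
j_full.png knob 112.0 20
m_full.png knob 125.0 20
recorders moved since k 0 bar vs start 1 j vs start 132
```

The bar is back at its locked position, and the recorders have not moved since they were seated.

```bash
python3 -c "
from workcell import env
print(env.job_done())"
```

```text
the job is handed in; nothing more can be done
None
```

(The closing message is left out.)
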